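Go over the coloured seams of a bamboo panel with matching markers

TASK

Take each marker that stands in the light bamboo rack and, with its tip down in the groove, trace the seam of its own colour on the bamboo panel slowly and steadily (1 to 2 cm per second), from the coloured dot round the bend to the other end; do red first, then yellow, then green, leaving out any colour whose marker is missing. After tracing, stand each marker point down in the dark wooden holder and let go; at the end the panel must lie flat on the black board, and the mallet, the cup and the disc must be left alone.

Things in the scene. Friction and masses are not known exactly. Their poses are not given: they have to be found in the camera images.
- red_marker: The red marker: a round bamboo rod 160 mm long and 16 mm in diameter, 45 g, with a red cap (its top 22 mm), a black collar and a red conical tip 22 mm long ending in a 6 mm wide flat point. Origin at the point (tip); its z axis runs from the tip up the barrel. It starts point down in the rack. May be absent.
- yellow_marker: The yellow marker: a round bamboo rod 160 mm long and 16 mm in diameter, 45 g, with a yellow cap (its top 22 mm), a black collar and a yellow conical tip 22 mm long ending in a 6 mm wide flat point. Origin at the point (tip); its z axis runs from the tip up the barrel. It starts point down in the rack. May be absent.
- green_marker: The green marker: a round bamboo rod 160 mm long and 16 mm in diameter, 45 g, with a green cap (its top 22 mm), a black collar and a green conical tip 22 mm long ending in a 6 mm wide flat point. Origin at the point (tip); its z axis runs from the tip up the barrel. It starts point down in the rack. May be absent.
- panel: Loose bamboo panel, 150 x 130 x 20 mm, 0.7 kg, flat on the black board: a 10 mm base with four 10 mm high, 20 mm wide strips, each bent at its middle; between them three parallel open grooves (seams) 12 mm wide, 10 mm deep, with a red, yellow or green line on the floor. Origin: centre of its underside; the seams run from a dot at -y to +y, bending at y = 0; red at -x, green at +x.
- red_start (a point): Where the red seam line begins, the coloured dot 11 mm wide, on the groove floor (10 mm above the panel's underside, 10 mm below the strips' tops), at the panel's -y end.
- red_bend (a point): The bend of the red seam, half way, on the groove floor. The seam is straight (54 mm) from start to bend and straight (54 mm) from bend to end, turning by 30 degrees at the bend.
- red_end (a point): The end of the red seam line, on the groove floor, at the panel's +y end.
- yellow_start (a point): Where the yellow seam line begins, the coloured dot 11 mm wide, on the groove floor (10 mm above the panel's underside, 10 mm below the strips' tops), at the panel's -y end.
- yellow_bend (a point): The bend of the yellow seam, half way, on the groove floor. The seam is straight (54 mm) from start to bend and straight (54 mm) from bend to end, turning by 30 degrees at the bend.
- yellow_end (a point): The end of the yellow seam line, on the groove floor, at the panel's +y end.
- green_start (a point): Where the green seam line begins, the coloured dot 11 mm wide, on the groove floor (10 mm above the panel's underside, 10 mm below the strips' tops), at the panel's -y end.
- green_bend (a point): The bend of the green seam, half way, on the groove floor. The seam is straight (54 mm) from start to bend and straight (54 mm) from bend to end, turning by 30 degrees at the bend.
- green_end (a point): The end of the green seam line, on the groove floor, at the panel's +y end.
- board: Fixed black slatted carving board, 240 (x) x 270 (y) x 20 mm, that the panel lies on. Origin: centre of its underside.
- rack: Fixed light bamboo block, 50 (x) x 156 (y) x 70 mm high, with three square wells 21 mm wide and 60 mm deep in a row along its y axis, 50 mm apart; the markers start in them, their tips 10 mm above the table and their tops 170 mm above it, possibly leaning a few degrees. Origin: centre of its underside.
- holder: Fixed dark wood block, 60 (x) x 160 (y) x 85 mm high, with three square wells 36 mm wide and 75 mm deep in a row along its y axis, 50 mm apart; empty at the start. Well floors are 10 mm above the table. Origin: centre of its underside.
- well0 (a point): Centre of the mouth of well 0 of the dark holder (y = -50 mm in the holder's frame), 85 mm above the table, 75 mm above the well's floor.
- well1 (a point): Centre of the mouth of well 1 of the dark holder (y = 0 mm in the holder's frame), 85 mm above the table, 75 mm above the well's floor.
- well2 (a point): Centre of the mouth of well 2 of the dark holder (y = 50 mm in the holder's frame), 85 mm above the table, 75 mm above the well's floor.
- mallet: Bystander: wooden mallet lying on the table, 210 mm long, head 90 x 50 x 40 mm. Origin on the table under the handle, 110 mm from the head's far face. Leave alone.
- cup: Bystander: small empty bamboo cup, 76 mm wide, 70 mm high. Origin: centre of its underside. Leave alone.
- disc: Bystander: wooden disc lying flat, 60 mm wide, 14 mm high. Origin: centre of its underside. Leave alone.
There are look-alikes about, which are no part of the job. Leave any blue look-alike of the red_marker alone.

How it is judged:
By the outcome, as a careful person would: the job done as asked, in the order asked, and still so for the second after the job is handed in, with the robot touching nothing.
Of red_marker, yellow_marker, green_marker only 2 to 3 are there at a start; the rules pass over those that are not, and their reading is None.
At some moment in a run one of panel may be knocked a few centimetres aside while the robot is not near it.
It also fails if it takes over 210 s, if anything falls off the work surface, if the arm or the gripper's body presses on something with over 40 N, if the wrist force passes 120 N, or if a joint passes its speed limit or range.

ROBOT

A 6-joint arm with a two-finger parallel gripper is mounted at the origin on the work surface. World frame = base frame: x ahead of the robot, y to its left, z up, the work surface at z = 0. Lengths are in m, angles in rad, forces in N, time in s.
With the tool pointing down it reaches from about 0.375 to 0.9 m from the base axis. Payload 3.1 kg.
Tool frame: the origin (TCP) lies between the finger pads; the fingertips stand 8 mm ahead of it and the grasp point (between the pads) lies 11 mm behind it; z points along the fingers, y is the line along which they close (so a half turn about z gives the same grasp; the last joint's range is limited). The gripper opens to 87 mm and grips with 3 to 60 N. Pads are 19 mm wide; open, the fingers measure 117 mm over their backs; the gripper's body (75 mm by 190 mm) begins 51 mm behind the grasp point.
Start: joints at [-0.178, 0.527, 1.433, -0, 1.181, -0.178], TCP at [0.625, 0, 0.231] pointing down, gripper open.
Joint ranges: [-3.08, 3.08], [-0.75, 2.2], [0.22, 2.44], [-1.43, 4.57], [0, 2.65], [-2.85, 2.85]. Speed limits (rad/s): [2.79, 2.79, 3.14, 3.14, 3.14, 3.14].

INTERFACE

Orientations are given as a unit quaternion [x, y, z, w].
In Python, from rig import robot gives the robot as it stands.
- The arm moves only by the tool move_arm, never from a script. Its argument "motion" is text: rows parted by semicolons, each of 5 numbers parted by spaces: the opening, from -1 (shut) to 1 (fully open), then the shift along the tool's x, y, z normalised to -1 to 1, where 1 is 0.2 m, then the turn about the tool's z normalised to -1 to 1, where 1 is pi rad. A call has 1 to 12 rows; each row is the pose to reach, as a shift and turn from the pose commanded when the call began, along the tool's axes at that moment, turning the shorter way round; what a row does not reach only later rows make up. A row lasts 1/12 s, in which the tool goes at most 41.7 mm and 7.16 degrees, less where a joint would pass 70% of its speed; a pose out of reach is approached as far as the arm can. A call with a number of a shift or a turn outside -1 to 1 is refused whole. A call with a gripper value outside its range is refused whole. The fingers move at their own pace and stop on an object; "newtons" is the grip in N (left out, the last holds). Time passes only in rows, so rows that repeat a pose let the fingers close. It gives the time, the measured TCP pose, the force, the opening and the grip force at its end, in the units of the state.
- robot.get_obs(): the state, without advancing time (a new reading comes with each control period).
- robot.camera(name): name is "scene" or "side" or "wrist"; returns (picture, depth): 400x640x3 uint8, red, green, blue; 400x640 float32, m along the optical axis (not along the pixel's ray), 0 where there is no reading.
- robot.camera_model(name): a dict with "mtx" (3x3 intrinsics, pixels), "position" and "attitude" of the camera in the world. Camera axes: x right, y down, z forward; pixel columns grow to the right and rows downward; lengths in m; the calibration is good to about 2 mm. A picture is of the moment at which its call begins: read the wrist's pose just before it. camera_model takes no time and is no camera call; for the wrist camera it gives the pose at the moment of the call.
- robot.hand_in(): hands the job in; it is judged then, once.
The state is a dict: "time": time; "q": joint angles; "joint_velocities": joint speeds; "joint_torque": joint torques, N m; "position": TCP position; "tool_rot": TCP orientation; "ft_force": force on the tool from outside, world axes, zero at the start; "moment": the same for the moment, N m; "grip_width": finger opening in m; "grip_force": force on a finger pad.
Only numpy, scipy, OpenCV 4.12 (cv2) and the standard library are available. Lean on these libraries where they do the work, as an engineer would, in place of code of your own. Each camera call takes 0.05 s, during which the arm holds its last target. There are 200 camera calls.

## Working session

There is one attempt and no reset: what is moved stays moved. The work goes in short steps, Python scripts to look and compute and a tool call to move; the robot and the scene stay as the last step left them, time stands still between calls to the robot, and variables do not carry over. Pictures are saved under pics/ and viewed, at most 17 in all, crops included, and the job is handed in when it is done.

Besides the shell and the picture viewer there is one more tool, called as name(argument=value, ...), one argument or row to a line, values as JSON. move_arm: Moves the arm, as the interface text tells. Its arguments: {"type":"object","properties":{"motion":{"type":"string"},"newtons":{"type":"number"}},"required":["motion"]}

```bash
ls; mkdir -p pics; cat > h.py <<'E'
from rig import robot
import numpy as np, cv2
from scipy.spatial.transform import Rotation as R
def cam(n):
    m=robot.camera_model(n); p,d=robot.camera(n); return p,d,m
def rot(a):
    a=np.array(a,float); return a if a.shape==(3,3) else R.from_quat(a).as_matrix()
def cloud(d,m):
    K=np.array(m["mtx"]); v,u=np.mgrid[:d.shape[0],:d.shape[1]]
    P=np.stack([(u-K[0,2])*d/K[0,0],(v-K[1,2])*d/K[1,1],d],-1)
    return P@rot(m["attitude"]).T+np.array(m["position"])
def save(n,p): cv2.imwrite(n,p[...,::-1])
E
python3 - <<'E'
from h import *
for n in ("scene","side"):
    p,d,m=cam(n); save(f"pics/{n}0.png",p); np.savez(f"{n}0.npz",p=p,P=cloud(d,m)); print(n,m)
print(robot.get_obs())
E
```

```text
pics
scene {'mtx': array([[485.34951468,   0.        , 322.03249861],
       [  0.        , 485.34951468, 194.59244073],
       [  0.        ,   0.        ,   1.        ]]), 'position': array([1.20174846, 0.34371   , 1.23553192]), 'attitude': array([ 0.48269207,  0.83468898, -0.22671125, -0.13749433])}
side {'mtx': array([[423.63293849,   0.        , 321.20158248],
       [  0.        , 423.63293849, 199.91501594],
       [  0.        ,   0.        ,   1.        ]]), 'position': array([ 0.28537748, -0.80158795,  0.55064907]), 'attitude': array([ 0.83562188, -0.18402071,  0.09851677, -0.50810127])}
{'time': 0.1, 'q': array([-1.78505841e-01,  5.28352755e-01,  1.43377350e+00, -1.31479878e-05,
        1.18140836e+00, -1.78460420e-01]), 'joint_velocities': array([ 1.09563101e-03, -2.23115539e-03, -3.25992995e-03, -7.53424238e-05,
        1.76964781e-03, -4.01482876e-05]), 'joint_torque': array([-3.02360622e-04, -4.40987206e+01, -1.77151054e+01,  6.34850166e-02,
        5.34114777e-02, -3.85449334e-05]), 'position': array([6.24354092e-01, 1.38675161e-04, 2.29682255e-01]), 'tool_rot': array([ 7.07120738e-01,  7.07092158e-01, -5.58778905e-04, -7.94106964e-04]), 'ft_force': array([-0.743376  , -0.60457397,  0.78339045]), 'moment': array([-0.00306303, -0.01259444,  0.03760491]), 'grip_force': 0.0, 'grip_width': 0.0872977237138879}
```

View pics/scene0.png

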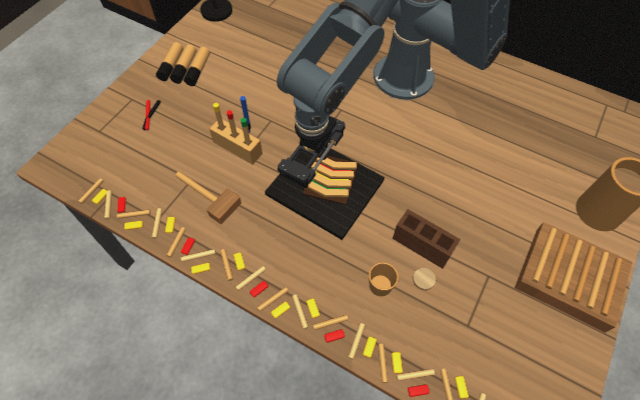

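View pics/side0.png

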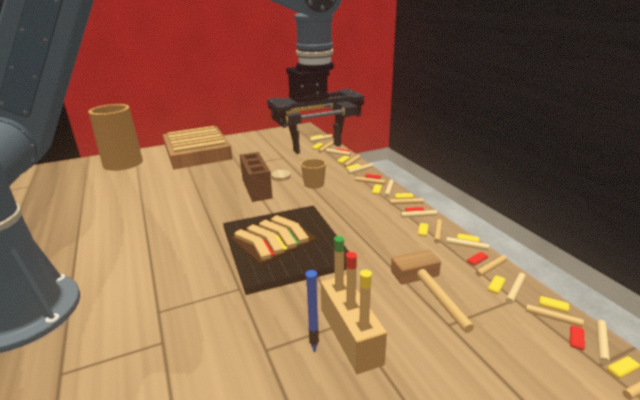

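Scene and side both show all three markers: green, red and yellow caps in the side view at (338,243), (350,260), (365,279). The blue look-alike is at (312,310), close to the rack. The panel is around (270,238) and the holder around (255,175). Next I'll measure these.

```bash
cat >> h.py <<'E'
def masks(p):
    h=cv2.cvtColor(p,cv2.COLOR_RGB2HSV).astype(int); H,S,V=h[...,0],h[...,1],h[...,2]
    return dict(red=((H<7)|(H>173))&(S>150)&(V>70),yellow=(H>=24)&(H<=34)&(S>150)&(V>90),green=(H>45)&(H<90)&(S>100)&(V>30),blue=(H>105)&(H<130)&(S>120)&(V>40))
E
python3 - <<'E'
from h import *
for n in ("scene","side"):
    z=np.load(n+"0.npz"); p,P=z["p"],z["P"]
    for c,m in masks(p).items():
        for nm,lo,hi in (("cap",.14,.2),("pan",.02,.05),("blue",.0,.2)):
            if (nm=="blue")!=(c=="blue"): continue
            k=m&(P[...,2]>lo)&(P[...,2]<hi)&(P[...,0]<.8)&(P[...,0]>.3)&(abs(P[...,1])<.5)
            q=P[k]
            if len(q)>3: print(n,c,nm,len(q),q.mean(0).round(4),q.min(0).round(3),q.max(0).round(3))
    for nm,c,r,zt in (("rack",(.55,-.3),.25,.07),("holder",(.6,.25),.25,.085)):
        k=(abs(P[...,2]-zt)<.006)&(abs(P[...,0]-c[0])<r)&(abs(P[...,1]-c[1])<.2)
        q=P[k]
        if len(q)>20: print(n,nm,len(q),cv2.minAreaRect((q[:,:2]*1000).astype(np.float32)),q[:,2].mean())
E
```

```text
scene red cap 45 [ 0.5439 -0.3212  0.1645] [ 0.533 -0.334  0.143] [ 0.551 -0.314  0.174]
scene red pan 30 [ 0.474  -0.0112  0.0297] [ 0.456 -0.058  0.026] [0.483 0.029 0.034]
scene yellow cap 21 [ 0.5385 -0.3737  0.1697] [ 0.531 -0.38   0.165] [ 0.546 -0.368  0.173]
scene yellow pan 41 [ 0.5088 -0.0103  0.0312] [ 0.488 -0.058  0.025] [0.522 0.039 0.04 ]
scene green cap 48 [ 0.5465 -0.2711  0.1641] [ 0.536 -0.281  0.149] [ 0.553 -0.263  0.174]
scene green pan 42 [ 0.5414 -0.0033  0.0326] [ 0.521 -0.048  0.026] [0.555 0.047 0.044]
scene blue blue 92 [ 0.476  -0.3243  0.1224] [ 0.465 -0.336  0.048] [ 0.482 -0.317  0.163]
scene rack 579 ((517.7318115234375, -320.43511962890625), (160.2259521484375, 101.1124496459961), 86.50308227539062) 0.06984810028776593
scene holder 822 ((559.9124145507812, 314.12518310546875), (159.76614379882812, 65.61400604248047), 85.2203598022461) 0.08423098205641753
side red cap 138 [ 0.5384 -0.3267  0.1643] [ 0.533 -0.332  0.15 ] [ 0.547 -0.316  0.172]
side red pan 43 [ 0.5113 -0.0643  0.0294] [ 0.482 -0.153  0.02 ] [ 0.636 -0.013  0.033]
side yellow cap 75 [ 0.5373 -0.3738  0.1707] [ 0.53  -0.382  0.167] [ 0.546 -0.365  0.172]
side yellow pan 44 [ 0.5158 -0.0399  0.0327] [ 0.509 -0.071  0.03 ] [ 0.52  -0.004  0.044]
side green cap 103 [ 0.5414 -0.2766  0.1651] [ 0.536 -0.283  0.152] [ 0.55  -0.266  0.172]
side green pan 9 [ 0.5689 -0.0436  0.0296] [ 0.547 -0.056  0.02 ] [ 0.642 -0.02   0.034]
side blue blue 71 [ 0.4705 -0.3279  0.1608] [ 0.463 -0.336  0.158] [ 0.479 -0.319  0.162]
side rack 1667 ((515.2083740234375, -321.5489196777344), (159.1654052734375, 102.97135162353516), 86.76776885986328) 0.07031119300335673
side holder 419 ((560.2591552734375, 314.7565002441406), (169.86102294921875, 60.69099044799805), 85.26545715332031) 0.08502486710561777
```

```bash
python3 - <<'E'
from h import *
p,d,m=cam("wrist"); save("pics/w0.png",p); np.savez("w0.npz",p=p,P=cloud(d,m)); print(m, rot(m["attitude"]).round(3))
E
```

```text
{'mtx': array([[305.60352063,   0.        , 325.55777378],
       [  0.        , 305.60352063, 198.13738703],
       [  0.        ,   0.        ,   1.        ]]), 'position': array([0.62389466, 0.07724289, 0.3838723 ]), 'attitude': array([ 9.89815708e-01,  2.38687738e-04, -8.00024800e-04,  1.42352266e-01])} [[ 1.     0.001 -0.002]
 [ 0.    -0.959 -0.282]
 [-0.002  0.282 -0.959]]
```

View pics/w0.png

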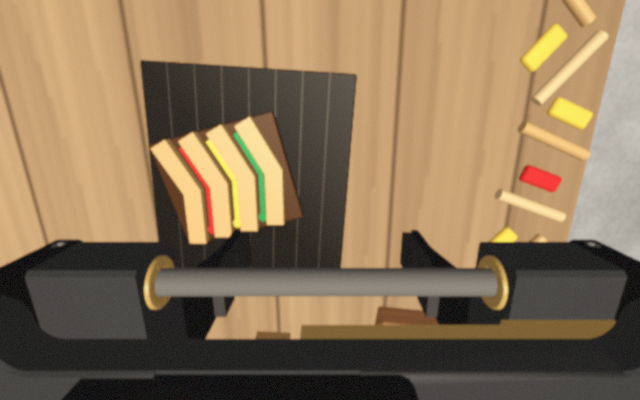

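Wrist view: the seam dots are near (210,233), (237,225) and (263,217), the seams run up the picture and bend left, and the image's right is world +x. A held tip would appear near (325,198), so the wrist camera can guide the tip in the groove. Going for red at about (0.541, -0.324).

move_arm(
  motion="0 -1 -0.42 0 0;0 -1 -0.42 0 0;0 -1 -0.42 0 0;0 -1 -0.42 0 0;0 -1 -0.42 0 0;0 -1 -0.42 0 0;0 -1 -0.42 0 0;0 -1 -0.42 0 0",
  newtons=25,
)

```text
time: 0.82
position: [0.5408, -0.1998, 0.2303]
tool_rot: [0.708, 0.706, 0.0, -0.001]
ft_force: [0.4, 0.5, 0.2]
grip_width: 0.0457
grip_force: 0.0
```

```bash
python3 - <<'E'
from h import *
o=robot.get_obs(); print(o["time"],o["position"],o["tool_rot"])
p,d,m=cam("wrist"); save("pics/w1.png",p); P=cloud(d,m)
for c,k in masks(p).items():
    k=k&(P[...,2]>.1)&(P[...,2]<.2)
    if k.sum()>5: q=P[k]; print(c,k.sum(),q.mean(0).round(4),np.argwhere(k).mean(0))
    k=k&(P[...,2]>.166)
    if k.sum()>5: q=P[k]; print(" top",c,k.sum(),(q.min(0)/2+q.max(0)/2).round(4))
E
```

```text
0.8167 [ 0.54082556 -0.19982851  0.23032515] [ 7.07726918e-01  7.06485819e-01  3.68756749e-04 -5.10764069e-04]
green 196 [ 0.5431 -0.2734  0.1704] [302.06122449 329.32653061]
 top green 196 [ 0.5436 -0.2741  0.1705]
```

View pics/w1.png

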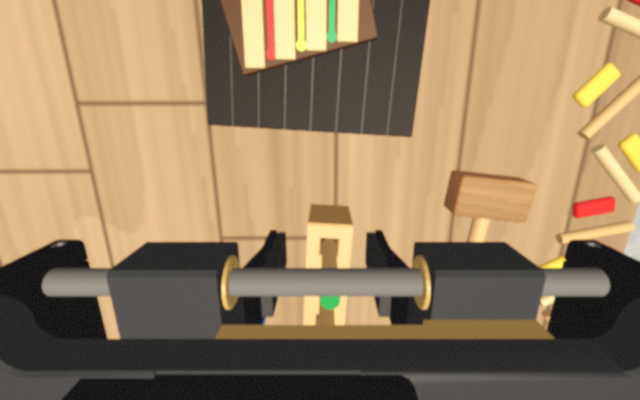

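The green cap is visible through the bar at (329,302). Mallet and rack are clear of the fingers. Moving over red, then down.

move_arm(
  motion="0 -0.62 0 0 0;0 -0.62 0 0 0;0 -0.62 0 0 0;0 -0.62 0 0 0;0 -0.62 0 0 0;0 -0.62 0 0.15 0;0 -0.62 0 0.3 0;0 -0.62 0 0.45 0;0 -0.62 0 0.57 0;0 -0.62 0 0.57 0;0 -0.62 0 0.57 0",
)

```text
time: 1.78
position: [0.5409, -0.3208, 0.1155]
tool_rot: [0.706, 0.708, 0.0, -0.002]
ft_force: [0.3, -0.2, 0.6]
grip_width: 0.0433
grip_force: 0.0
```

move_arm(
  motion="-1 0 0 0 0;-1 0 0 0 0;-1 0 0 0 0;-1 0 0 0 0;-1 0 0 0 0;-1 0 0 0 0;-1 0 0 0 0;-1 0 0 0 0",
  newtons=25,
)

```text
time: 2.45
position: [0.5413, -0.3244, 0.1174]
tool_rot: [0.707, 0.707, 0.0, 0.001]
ft_force: [-0.5, -0.0, 5.5]
grip_width: 0.0158
grip_force: 25.0
```

move_arm(
  motion="-1 0 0 -0.15 0;-1 0 0 -0.3 0;-1 0 0 -0.45 0;-1 0 0 -0.6 0;-1 0 0 -0.75 0;-1 0 0 -0.9 0;-1 0 0 -0.9 0;-1 0.2 0 -0.9 0;-1 0.4 0 -0.9 0;-1 0.6 0 -0.9 0;-1 0.8 0 -0.9 0;-1 1 0 -0.9 0",
)

```text
time: 3.45
position: [0.5401, -0.1222, 0.2954]
tool_rot: [0.707, 0.707, -0.0, -0.001]
ft_force: [0.9, -0.1, -1.1]
grip_width: 0.0157
grip_force: 25.0
```

move_arm(
  motion="-1 0.1 -0.15 0.2 0;-1 0.1 -0.15 0.4 0;-1 0.1 -0.15 0.5 0;-1 0.1 -0.15 0.5 0;-1 0.1 -0.15 0.5 0;-1 0.1 -0.15 0.5 0;-1 0.1 -0.15 0.5 0",
)

```text
time: 4.03
position: [0.5128, -0.1051, 0.1983]
tool_rot: [0.707, 0.707, 0.001, 0.002]
ft_force: [-0.2, -0.8, -0.7]
grip_width: 0.0154
grip_force: 25.0
```

```bash
python3 - <<'E'
from h import *
o=robot.get_obs(); print(o["time"],o["position"],o["tool_rot"])
p,d,m=cam("wrist"); save("pics/w2.png",p); P=cloud(d,m); np.savez("w2.npz",p=p,P=P,d=d,**{k:m[k] for k in m})
E
```

```text
4.0333 [ 0.51284792 -0.10514784  0.19829088] [0.70733173 0.7068783  0.00080479 0.00205825]
```

View pics/w2.png

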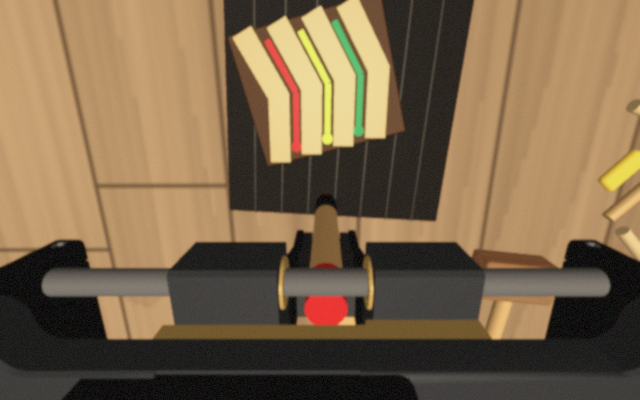

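Red is held upright: cap at (326,308), barrel running up to the collar at (326,205). The whole panel is visible, with dots at (297,149), (327,139) and (359,131). Fitting the seams and the barrel axis.

```bash
cat >> h.py <<'E'
from scipy.optimize import least_squares
def toplane(uv,m,z):
    K=np.array(m["mtx"]); uv=np.atleast_2d(uv).astype(float)
    r=np.c_[(uv-K[:2,2])/[K[0,0],K[1,1]],np.ones(len(uv))]@rot(m["attitude"]).T
    c=np.array(m["position"]); return (c+r*((z-c[2])/r[:,2])[:,None])[:,:2]
def proj(X,m):
    K=np.array(m["mtx"]); c=(np.atleast_2d(X)-np.array(m["position"]))@rot(m["attitude"])
    return c[:,:2]/c[:,2:]*[K[0,0],K[1,1]]+K[:2,2]
def seg(q,a,b):
    t=np.clip((q-a)@(b-a)/((b-a)@(b-a)),0,1); return np.linalg.norm(q-a-t[:,None]*(b-a),axis=1)
def d2(a): return np.array([np.cos(a),np.sin(a)])
def seams(x):   # yellow bend x,y, panel yaw, pitch -> {colour:(start,bend,end)}; 15 deg either side of panel y
    o={}
    for i,c in enumerate(("red","yellow","green")):
        b=x[:2]+(i-1)*x[3]*d2(x[2]); s=x[4]*np.radians(15)
        o[c]=(b-.054*d2(x[2]+np.pi/2-s),b,b+.054*d2(x[2]+np.pi/2+s))
    return o
def fitpanel(p,m,ylo=-.2,sgn=1,x0=None,excl=None):
    Q={}
    for c,k in masks(p).items():
        if c=="blue": continue
        uv=np.argwhere(k)[:,::-1]
        if excl is not None: uv=uv[~excl(uv)]
        q=toplane(uv,m,.03); q=q[(abs(q[:,0]-.51)<.12)&(q[:,1]>ylo)&(abs(q[:,1])<.15)]; Q[c]=q
    def f(x):
        S=seams(np.r_[x,sgn]); r=[]
        for c,q in Q.items(): s,b,e=S[c]; r.append(np.minimum(seg(q,s,b),seg(q,b,e)))
        # the line ends must be reached too
        for c,q in Q.items():
            for t in (S[c][0],S[c][2]): r.append([3*np.linalg.norm(q-t,axis=1).min()])
        return np.concatenate(r)*1000
    if x0 is None: x0=[*Q["yellow"].mean(0),.25,.033]
    s=least_squares(f,x0,loss="soft_l1"); return s.x,np.sqrt(np.mean(s.fun**2)),{c:len(q) for c,q in Q.items()}
E
python3 - <<'E'
from h import *
z=np.load("w2.npz"); p=z["p"]; m={k:z[k] for k in ("mtx","position","attitude")}
x,r,n=fitpanel(p,m,ylo=-.1); print(x,r,n)
S=seams(np.r_[x,1]); im=cv2.resize(p,None,fx=1,fy=1).copy()
for c,v in S.items():
    print(c,np.round(v,4).tolist()); uv=proj([[*t,.03] for t in v],m); print(uv.round(1).tolist())
    cv2.polylines(im,[np.int32(uv*16)],False,(0,0,255),1,cv2.LINE_AA,4)
save("pics/f2.png",cv2.resize(im[0:220,200:460],None,fx=3,fy=2.7,interpolation=cv2.INTER_CUBIC)[:600,:780])
# barrel rows: dark/wood edges
g=p.astype(int)
for v in (215,225,235,245): 
    row=g[v,295:360]; print(v,[int(a.sum()/3) for a in row[::2]])
for zz in (.09+.03,.2): print(proj([[.511,-.104,.197-.107+h] for h in (0,.022,.03,.06,.118,.16)],m).round(1))
E
```

```text
[ 0.5154454  -0.00639399  0.23798488  0.03323279] 2.2062437366371337 {'red': 917, 'yellow': 5, 'green': 856}
red [[0.4819, -0.0682], [0.4831, -0.0142], [0.4573, 0.0332]]
[[296.0, 148.0], [295.8, 93.6], [267.2, 41.2]]
yellow [[0.5142, -0.0604], [0.5154, -0.0064], [0.4896, 0.041]]
[[326.8, 140.4], [328.1, 85.3], [300.9, 32.0]]
green [[0.5465, -0.0525], [0.5477, 0.0014], [0.5219, 0.0488]]
[[358.0, 132.7], [360.9, 76.8], [335.1, 22.8]]
215 [124, 124, 124, 128, 131, 132, 128, 134, 127, 118, 92, 87, 93, 87, 94, 89, 92, 95, 94, 93, 93, 82, 73, 70, 72, 68, 60, 57, 56, 56, 46, 41, 61]
225 [131, 131, 132, 135, 138, 139, 141, 145, 147, 130, 92, 89, 93, 88, 92, 95, 94, 89, 92, 91, 92, 112, 142, 145, 145, 141, 138, 143, 144, 148, 134, 104, 109]
235 [97, 21, 14, 5, 13, 27, 22, 25, 46, 85, 89, 89, 85, 92, 90, 90, 92, 93, 93, 91, 93, 95, 79, 28, 27, 18, 23, 13, 18, 17, 46, 89, 116]
245 [23, 20, 18, 17, 22, 27, 18, 26, 49, 86, 88, 90, 91, 90, 88, 93, 90, 93, 94, 96, 93, 94, 81, 31, 25, 26, 28, 21, 15, 16, 23, 30, 106]
[[323.8 196.7]
 [323.7 204.1]
 [323.7 207.2]
 [323.6 220.4]
 [323.5 259.6]
 [323.2 310.7]]
[[323.8 196.7]
 [323.7 204.1]
 [323.7 207.2]
 [323.6 220.4]
 [323.5 259.6]
 [323.2 310.7]]
```

View pics/f2.png

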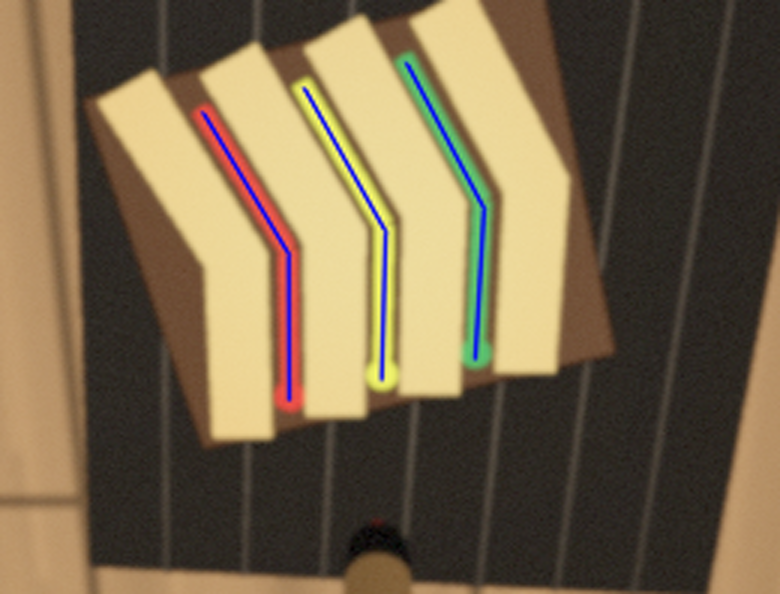

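The fit lies on the lines to within about half a millimetre, and the tip's edge just shows at crop (377,521). Hovering over the red dot to check the tip against it in one image.

move_arm(
  motion="-1 0.18 -0.15 0.05 0;-1 0.18 -0.15 0.1 0;-1 0.18 -0.15 0.15 0;-1 0.18 -0.15 0.2 0;-1 0.18 -0.15 0.22 0;-1 0.18 -0.15 0.22 0;-1 0.18 -0.15 0.22 0;-1 0.18 -0.15 0.22 0;-1 0.18 -0.15 0.22 0;-1 0.18 -0.15 0.22 0",
)

```text
time: 4.92
position: [0.4814, -0.0682, 0.1531]
tool_rot: [0.707, 0.707, 0.0, 0.001]
ft_force: [0.4, 0.5, -0.8]
grip_width: 0.0153
grip_force: 25.0
```

```bash
sed -i 's/(H<=34)&(S>150)/(H<=34)\&(S>115)/' h.py; cat >> h.py <<'E'
def look(tag,cmd,h=.107,dark=True):
    """panel seams and held tip seen in one wrist picture; cmd: commanded TCP"""
    o=robot.get_obs(); p,d,m=cam("wrist")
    tip=np.array(cmd)-[0,0,h]; tuv=proj(tip,m)[0]
    ex=lambda uv:(abs(uv[:,0]-tuv[0])<16)&(uv[:,1]>tuv[1]-12)|(uv[:,1]>250)
    x,r,n=fitpanel(p,m,excl=ex); S=seams(np.r_[x,1])
    print("t",o["time"],"meas-cmd mm",((o["position"]-cmd)*1000).round(1),"fit",x.round(4),round(r,2),n)
    for c,v in S.items(): print(c,np.round(v,4).tolist())
    print("predicted tip px",tuv.round(1),"mm/px",np.linalg.norm(toplane(tuv,m,tip[2])-toplane(tuv+[1,0],m,tip[2]))*1000)
    im=p.copy()
    for c,v in S.items(): cv2.polylines(im,[np.int32(proj([[*t,.03] for t in v],m)*16)],False,(0,0,255),1,cv2.LINE_AA,4)
    u,v=int(tuv[0]),int(tuv[1]); y0,x0=max(v-100,0),u-60
    c=cv2.resize(im[y0:y0+150,x0:x0+120],None,fx=4,fy=4,interpolation=cv2.INTER_CUBIC)
    save(f"pics/{tag}.png",c); print("crop origin",x0,y0,"scale 4"); np.savez(tag+".npz",p=p,**m)
    return p,m,S,tuv
E
python3 - <<'E'
from h import *
p,m,S,t=look("r1",[.481,-.068,.153])
g=p.astype(int).sum(2)//3
for v in (int(t[1])+18,int(t[1])+28): print(v,g[v,int(t[0])-20:int(t[0])+22].tolist())
E
```

```text
t 4.9167 meas-cmd mm [ 0.4 -0.2  0.1] fit [ 0.5155 -0.006   0.2405  0.0332] 3.35 {'red': 998, 'yellow': 1265, 'green': 995}
red [[0.4821, -0.0679], [0.4833, -0.0139], [0.4573, 0.0335]]
yellow [[0.5144, -0.06], [0.5155, -0.006], [0.4895, 0.0414]]
green [[0.5466, -0.052], [0.5478, 0.0019], [0.5218, 0.0493]]
predicted tip px [325.7 198.2] mm/px 0.8911663731605596
crop origin 265 98 scale 4
216 [36, 36, 38, 49, 61, 59, 48, 34, 45, 64, 80, 89, 91, 93, 89, 93, 92, 92, 90, 95, 92, 91, 93, 92, 94, 94, 96, 96, 95, 94, 94, 90, 65, 52, 61, 58, 50, 43, 30, 37, 36, 31]
226 [35, 39, 42, 51, 60, 52, 43, 46, 60, 82, 87, 91, 91, 89, 94, 90, 93, 92, 97, 94, 92, 91, 93, 95, 95, 94, 92, 95, 97, 97, 95, 92, 88, 78, 66, 53, 38, 33, 36, 32, 37, 37]
```

View pics/r1.png

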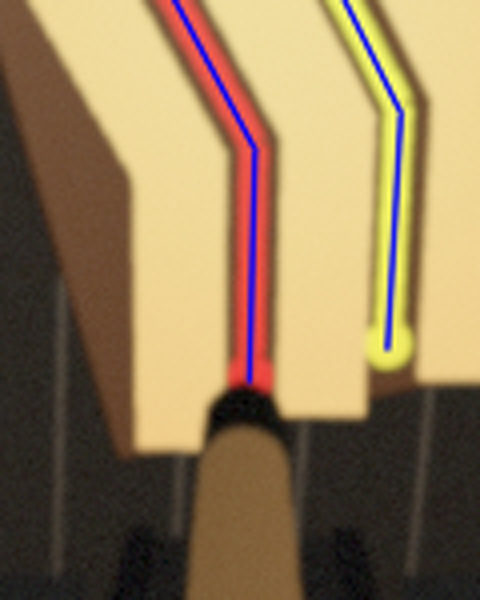

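The red dot shows just past the collar at crop (250,375), and the groove spans 228–278 there. The tip axis is about 1.2 mm to −x of the line. Correcting that and descending to 1 mm above the groove floor.

move_arm(
  motion="-1 0 0.006 0 0;-1 0 0.006 0.01 0;-1 0 0.006 0.02 0;-1 0 0.006 0.03 0;-1 0 0.006 0.04 0;-1 0 0.006 0.05 0;-1 0 0.006 0.06 0;-1 0 0.006 0.07 0;-1 0 0.006 0.075 0;-1 0 0.006 0.075 0;-1 0 0.006 0.075 0;-1 0 0.006 0.075 0",
)

```text
time: 5.97
position: [0.4822, -0.068, 0.1375]
tool_rot: [0.707, 0.707, 0.0, 0.0]
ft_force: [0.2, 0.7, -0.1]
grip_width: 0.0156
grip_force: 25.0
```

```bash
python3 - <<'E'
from h import *
p,m,S,t=look("r2",[.4822,-.068,.138])
g=p.astype(int).sum(2)//3
for v in (int(t[1])+18,int(t[1])+28): print(v,int(t[0])-20,g[v,int(t[0])-20:int(t[0])+22].tolist())
E
```

```text
t 5.9667 meas-cmd mm [-0.   0.  -0.5] fit [ 0.5155 -0.0059  0.2416  0.0332] 3.57 {'red': 1087, 'yellow': 1397, 'green': 1105}
red [[0.4822, -0.0679], [0.4833, -0.0139], [0.4572, 0.0334]]
yellow [[0.5144, -0.0599], [0.5155, -0.0059], [0.4895, 0.0414]]
green [[0.5467, -0.052], [0.5478, 0.002], [0.5217, 0.0493]]
predicted tip px [326.3 198.7] mm/px 0.8897305670998116
crop origin 266 98 scale 4
216 306 [132, 135, 137, 135, 137, 142, 144, 135, 117, 96, 89, 93, 92, 91, 90, 89, 91, 94, 92, 94, 91, 96, 91, 95, 94, 96, 95, 98, 97, 93, 84, 62, 45, 50, 64, 56, 45, 39, 35, 38, 36, 33]
226 306 [40, 56, 61, 50, 39, 36, 45, 63, 78, 87, 91, 91, 92, 92, 86, 92, 92, 92, 94, 92, 93, 93, 95, 94, 97, 93, 93, 94, 95, 96, 92, 85, 70, 68, 58, 47, 40, 33, 33, 34, 38, 33]
```

View pics/r2.png

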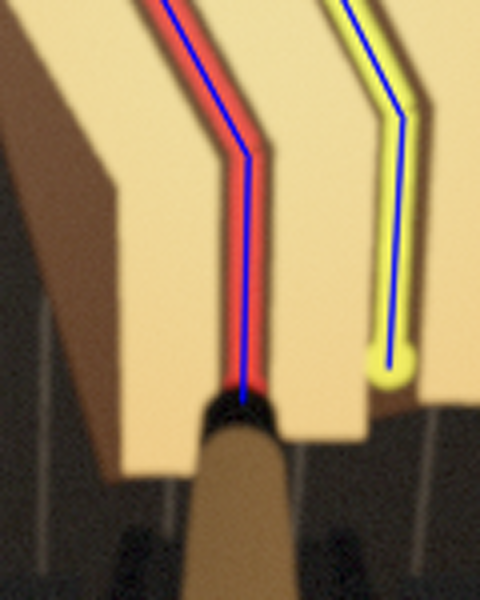

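The tip is in the groove with no contact force, and the panel hasn't moved. Starting the trace at 13.5 mm/s.

move_arm(
  motion="-1 0.0056 0.0003 0 0;-1 0.0113 0.0006 0 0;-1 0.0169 0.0009 0 0;-1 0.0225 0.0012 0 0;-1 0.0281 0.0015 0 0;-1 0.0338 0.0018 0 0;-1 0.0394 0.0021 0 0;-1 0.045 0.0024 0 0;-1 0.0506 0.0027 0 0;-1 0.0563 0.003 0 0;-1 0.0619 0.0032 0 0;-1 0.0675 0.0034 0 0",
)

```text
time: 7.02
position: [0.4828, -0.0543, 0.1375]
tool_rot: [0.707, 0.707, -0.0, -0.0]
ft_force: [0.1, 0.4, -0.9]
grip_width: 0.0157
grip_force: 25.0
```

move_arm(
  motion="-1 0.0056 0.0001 0 0;-1 0.0113 0.0002 0 0;-1 0.0169 0.0004 0 0;-1 0.0225 0.0005 0 0;-1 0.0281 0.0006 0 0;-1 0.0338 0.0007 0 0;-1 0.0394 0.0008 0 0;-1 0.045 0.0009 0 0;-1 0.0506 0.001 0 0;-1 0.0563 0.0011 0 0;-1 0.0619 0.0013 0 0;-1 0.0675 0.0014 0 0",
)

```text
time: 8.02
position: [0.4831, -0.0409, 0.1375]
tool_rot: [0.707, 0.707, 0.0, 0.0]
ft_force: [0.0, 0.6, -0.8]
grip_width: 0.0155
grip_force: 25.0
```

move_arm(
  motion="-1 0.0056 0.0001 0 0;-1 0.0113 0.0002 0 0;-1 0.0169 0.0004 0 0;-1 0.0225 0.0005 0 0;-1 0.0281 0.0006 0 0;-1 0.0338 0.0007 0 0;-1 0.0394 0.0008 0 0;-1 0.045 0.0009 0 0;-1 0.0506 0.001 0 0;-1 0.0563 0.0011 0 0;-1 0.0619 0.0013 0 0;-1 0.0675 0.0014 0 0",
)

```text
time: 9.02
position: [0.4834, -0.0273, 0.1376]
tool_rot: [0.707, 0.707, -0.0, 0.0]
ft_force: [0.2, -0.5, -0.4]
grip_width: 0.0152
grip_force: 25.0
```

move_arm(
  motion="-1 0.0056 0.0001 0 0;-1 0.0113 0.0002 0 0;-1 0.0169 0.0004 0 0;-1 0.0225 0.0005 0 0;-1 0.0281 0.0006 0 0;-1 0.0338 0.0007 0 0;-1 0.0394 0.0008 0 0;-1 0.045 0.0009 0 0;-1 0.0506 0.001 0 0;-1 0.0563 0.0011 0 0;-1 0.0619 0.0013 0 0;-1 0.0675 0.0014 0 0",
)

```text
time: 10.02
position: [0.4837, -0.0139, 0.1375]
tool_rot: [0.707, 0.707, -0.0, -0.0]
ft_force: [0.9, -1.2, -1.9]
grip_width: 0.0154
grip_force: 25.0
```

```bash
python3 - <<'E'
from h import *
p,m,S,t=look("r3",[.4838,-.014,.138])
g=p.astype(int).sum(2)//3
for v in (int(t[1])+18,int(t[1])+28): print(v,int(t[0])-20,g[v,int(t[0])-20:int(t[0])+22].tolist())
E
```

```text
t 10.0167 meas-cmd mm [-0.1  0.1 -0.5] fit [ 0.5156 -0.006   0.248   0.0331] 5.96 {'red': 406, 'yellow': 1160, 'green': 955}
red [[0.4828, -0.0681], [0.4835, -0.0141], [0.4572, 0.033]]
yellow [[0.5149, -0.06], [0.5156, -0.006], [0.4893, 0.0411]]
green [[0.547, -0.0519], [0.5477, 0.0021], [0.5214, 0.0493]]
predicted tip px [326.4 198.8] mm/px 0.8898592704788069
crop origin 266 98 scale 4
216 306 [200, 201, 200, 200, 199, 200, 198, 191, 163, 124, 102, 95, 95, 95, 96, 96, 96, 98, 99, 99, 101, 95, 98, 98, 101, 101, 99, 101, 103, 104, 128, 169, 191, 200, 201, 203, 201, 202, 200, 201, 200, 200]
226 306 [199, 200, 199, 200, 199, 198, 193, 174, 136, 105, 98, 98, 97, 96, 98, 96, 97, 99, 101, 96, 95, 98, 98, 98, 101, 99, 101, 102, 103, 101, 107, 141, 179, 196, 199, 200, 199, 201, 200, 199, 198, 201]
```

Panel still, tip axis on the line. Now the second leg.

move_arm(
  motion="-1 0.0049 -0.0027 0 0;-1 0.0099 -0.0054 0 0;-1 0.0148 -0.0082 0 0;-1 0.0197 -0.0109 0 0;-1 0.0247 -0.0136 0 0;-1 0.0296 -0.0163 0 0;-1 0.0345 -0.019 0 0;-1 0.0395 -0.0217 0 0;-1 0.0444 -0.0245 0 0;-1 0.0493 -0.0272 0 0;-1 0.0543 -0.0299 0 0;-1 0.0592 -0.0326 0 0",
)

```text
time: 11.07
position: [0.4771, -0.002, 0.1376]
tool_rot: [0.707, 0.707, -0.0, -0.0]
ft_force: [-0.2, -0.3, -0.2]
grip_width: 0.0151
grip_force: 25.0
```

move_arm(
  motion="-1 0.0049 -0.0027 0 0;-1 0.0099 -0.0054 0 0;-1 0.0148 -0.0082 0 0;-1 0.0197 -0.0109 0 0;-1 0.0247 -0.0136 0 0;-1 0.0296 -0.0163 0 0;-1 0.0345 -0.019 0 0;-1 0.0395 -0.0217 0 0;-1 0.0444 -0.0245 0 0;-1 0.0493 -0.0272 0 0;-1 0.0543 -0.0299 0 0;-1 0.0592 -0.0326 0 0",
)

```text
time: 12.07
position: [0.4706, 0.0098, 0.1375]
tool_rot: [0.707, 0.707, 0.0, -0.0]
ft_force: [0.0, 0.4, -0.8]
grip_width: 0.0152
grip_force: 25.0
```

move_arm(
  motion="-1 0.0049 -0.0027 0 0;-1 0.0099 -0.0054 0 0;-1 0.0148 -0.0082 0 0;-1 0.0197 -0.0109 0 0;-1 0.0247 -0.0136 0 0;-1 0.0296 -0.0163 0 0;-1 0.0345 -0.019 0 0;-1 0.0395 -0.0217 0 0;-1 0.0444 -0.0245 0 0;-1 0.0493 -0.0272 0 0;-1 0.0543 -0.0299 0 0;-1 0.0592 -0.0326 0 0",
)

```text
time: 13.07
position: [0.4641, 0.0216, 0.1376]
tool_rot: [0.707, 0.707, -0.0, 0.0]
ft_force: [-0.6, -0.1, -0.7]
grip_width: 0.0154
grip_force: 25.0
```

move_arm(
  motion="-1 0.0049 -0.0027 0 0;-1 0.0099 -0.0054 0 0;-1 0.0148 -0.0082 0 0;-1 0.0197 -0.0109 0 0;-1 0.0247 -0.0136 0 0;-1 0.0296 -0.0163 0 0;-1 0.0345 -0.019 0 0;-1 0.0395 -0.0217 0 0;-1 0.0444 -0.0245 0 0;-1 0.0493 -0.0272 0 0;-1 0.0543 -0.0299 0 0;-1 0.0592 -0.0326 0 0",
)

```text
time: 14.07
position: [0.4576, 0.0335, 0.1376]
tool_rot: [0.707, 0.707, 0.0, 0.0]
ft_force: [0.1, -0.0, -0.3]
grip_width: 0.0154
grip_force: 25.0
```

```bash
python3 - <<'E'
from h import *
p,m,S,t=look("r4",[.4577,.0334,.138])
z=np.load("scene0.npz"); P=z["P"]; g=z["p"].astype(int).sum(2)//3
# holder: well openings = pixels inside the outline well below the top
c=np.array([.560,.3143]); a=np.radians(-4.75)
q=P.reshape(-1,3); l=(q[:,:2]-c)@np.array([[np.cos(a),-np.sin(a)],[np.sin(a),np.cos(a)]])
for i,y0 in enumerate((-.05,0,.05)):
    print(i,(c+y0*np.array([-np.sin(a),np.cos(a)])).round(4))
k=(abs(l[:,0])<.05)&(abs(l[:,1])<.1)&(abs(q[:,2]-.085)<.004)
print("top extents in holder frame",np.percentile(l[k],[1,99],axis=0).round(4))
E
```

```text
t 14.0667 meas-cmd mm [-0.1  0.1 -0.4] fit [0.5006 0.0265 0.6703 0.0323] 9.49 {'red': 51, 'yellow': 573, 'green': 516}
red [[0.4968, -0.0431], [0.4753, 0.0065], [0.432, 0.0387]]
yellow [[0.5221, -0.023], [0.5006, 0.0265], [0.4573, 0.0587]]
green [[0.5473, -0.003], [0.5259, 0.0466], [0.4825, 0.0787]]
predicted tip px [326.5 198.8] mm/px 0.8898153916562143
crop origin 266 98 scale 4
0 [0.5559 0.2645]
1 [0.56   0.3143]
2 [0.5641 0.3641]
top extents in holder frame [[-0.0314 -0.0786]
 [ 0.0299  0.0788]]
```

View pics/r4.png

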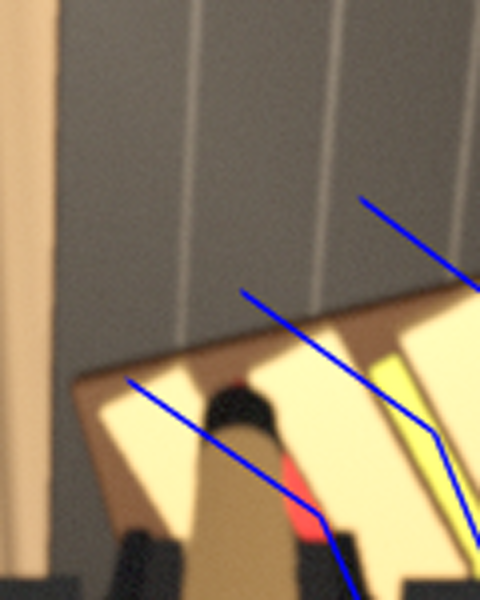

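The tip has covered the end of the red line (the fit there is meaningless because of occlusion). Lifting and carrying red to well 2.

move_arm(
  motion="-1 0 0 -0.1 0;-1 0 0 -0.25 0;-1 0 0 -0.4 0;-1 0 0 -0.55 0;-1 0 0 -0.7 0;-1 0 0 -0.75 0;-1 0.2 0.13 -0.75 0;-1 0.4 0.27 -0.75 0;-1 0.6 0.4 -0.75 0;-1 0.8 0.53 -0.75 0;-1 0.8 0.53 -0.75 0",
)

```text
time: 15.03
position: [0.5654, 0.1967, 0.2875]
tool_rot: [0.707, 0.708, 0.001, 0.0]
ft_force: [0.4, -0.5, -0.6]
grip_width: 0.015
grip_force: 25.0
```

move_arm(
  motion="-1 0.2 0 0 0;-1 0.4 0 0 0;-1 0.6 0 0 0;-1 0.75 0 0 0;-1 0.85 0 0 0;-1 0.85 0 0 0;-1 0.85 0 0 0;-1 0.85 0 0 0;-1 0.85 0 0.15 0;-1 0.85 0 0.2 0;-1 0.85 0 0.2 0;-1 0.85 0 0.2 0",
)

```text
time: 16.03
position: [0.5634, 0.3621, 0.2468]
tool_rot: [0.708, 0.707, -0.001, -0.0]
ft_force: [0.7, 0.7, -0.0]
grip_width: 0.0157
grip_force: 25.0
```

```bash
python3 - <<'E'
from h import *
o=robot.get_obs(); print(o["position"])
p,d,m=cam("wrist"); print("tip px",proj([.5637,.3634,.141],m), "wells",proj([[.5559,.2645,.085],[.56,.3143,.085],[.5641,.3641,.085]],m).round(0).tolist()); save("pics/h1.png",p)
E
```

```text
[0.56335018 0.36206781 0.24681751]
tip px [[326.98392378 197.27863204]] wells [[320.0, 266.0], [324.0, 226.0], [327.0, 182.0]]
```

View pics/h1.png

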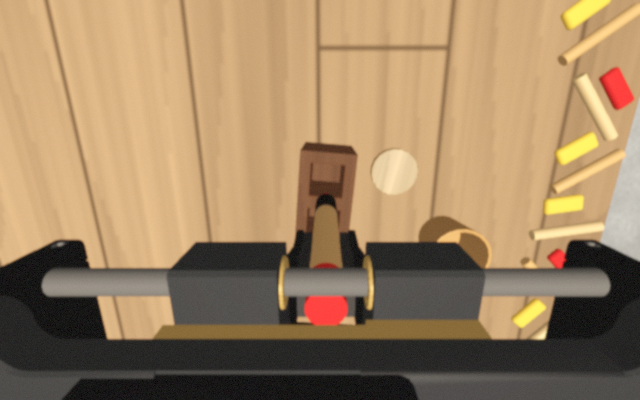

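Well 2 shows at (327,178), as predicted, and the cup and disc are clear. Lowering and releasing.

move_arm(
  motion="-1 0 0 0.1 0;-1 0 0 0.2 0;-1 0 0 0.3 0;-1 0 0 0.4 0;-1 0 0 0.5 0;-1 0 0 0.56 0;-1 0 0 0.6 0;-1 0 0 0.63 0;-1 0 0 0.645 0;-1 0 0 0.65 0;-1 0 0 0.65 0;-1 0 0 0.65 0",
)

```text
time: 17.08
position: [0.5642, 0.3637, 0.1185]
tool_rot: [0.707, 0.707, 0.001, 0.0]
ft_force: [0.7, -0.3, -0.3]
grip_width: 0.0155
grip_force: 25.0
```

move_arm(
  motion="-0.55 0 0 0 0;-0.55 0 0 0 0;-0.55 0 0 0 0;-0.55 0 0 0 0;-0.3 0 0 0 0;-0.2 0 0 0 0;0 0 0 0 0;0 0 0 0 0;0 0 0 -0.1 0;0 0 0 -0.2 0;0 0 0 -0.35 0;0 0 0 -0.5 0",
)

```text
time: 18.08
position: [0.5629, 0.3631, 0.2176]
tool_rot: [0.707, 0.707, -0.001, -0.0]
ft_force: [0.3, -0.4, 0.9]
grip_width: 0.043
grip_force: 0.0
```

move_arm(
  motion="0 0 0 -0.3 0;0 -0.2 0 -0.3 0;0 -0.4 0 -0.3 0;0 -0.6 0 -0.3 0;0 -0.8 0 -0.3 0;0 -1 0 -0.3 0;0 -1 0 -0.3 0",
)

```text
time: 18.67
position: [0.5637, 0.1567, 0.2777]
tool_rot: [0.709, 0.705, -0.002, 0.001]
ft_force: [0.2, 0.7, -0.8]
grip_width: 0.0433
grip_force: 0.0
```

```bash
python3 - <<'E'
from h import *
for n in ("scene","side"):
    p,d,m=cam(n); np.savez(n+"1.npz",p=p,P=cloud(d,m)); z=np.load(n+"1.npz"); P=z["P"]
    for c,k in masks(p).items():
        k=k&(P[...,2]>.12)&(P[...,2]<.2)&(P[...,0]<.8)&(P[...,0]>.3)
        for nm,kk in (("rack",k&(P[...,1]<-.2)),("holder",k&(P[...,1]>.2))):
            if kk.sum()>3: print(n,c,nm,kk.sum(),P[kk].mean(0).round(4),P[kk][:,2].max().round(3))
E
```

```text
scene red holder 58 [0.5668 0.3639 0.1647] 0.173
scene yellow rack 22 [ 0.5388 -0.3738  0.1694] 0.174
scene green rack 48 [ 0.5467 -0.2709  0.1644] 0.173
scene blue rack 51 [ 0.4758 -0.3246  0.1463] 0.165
side red holder 1325 [0.5406 1.8553 0.1604] 0.2
side yellow rack 80 [ 0.5374 -0.3701  0.1698] 0.172
side green rack 112 [ 0.5414 -0.2768  0.1645] 0.173
side blue rack 72 [ 0.4707 -0.3276  0.1607] 0.162
```

Red stands upright in the holder. Now yellow at (0.538, -0.3735).

move_arm(
  motion="0 -0.2 -0.13 0 0;0 -0.4 -0.13 0 0;0 -0.6 -0.13 0 0;0 -0.8 -0.13 0 0;0 -1 -0.13 0 0;0 -1 -0.13 0 0",
)

```text
time: 19.27
position: [0.539, -0.042, 0.2778]
tool_rot: [0.709, 0.706, -0.001, 0.002]
ft_force: [0.1, -0.3, 0.1]
grip_width: 0.0438
grip_force: 0.0
```

move_arm(
  motion="0 -0.2 0 0 0;0 -0.4 0 0 0;0 -0.6 0 0 0;0 -0.8 0 0 0;0 -1 0 0 0;0 -1 0 0 0;0 -1 0 0 0",
)

```text
time: 19.85
position: [0.5385, -0.2373, 0.2771]
tool_rot: [0.708, 0.706, 0.0, -0.0]
ft_force: [0.1, 0.6, -0.3]
grip_width: 0.0436
grip_force: 0.0
```

move_arm(
  motion="0 -0.2 0 0 0;0 -0.4 0 0 0;0 -0.6 0 0 0;0 -0.685 0 0 0;0 -0.685 0 0 0;0 -0.685 0 0.15 0;0 -0.685 0 0.3 0;0 -0.685 0 0.45 0;0 -0.685 0 0.6 0;0 -0.685 0 0.75 0;0 -0.685 0 0.805 0;0 -0.685 0 0.805 0",
)

```text
time: 20.85
position: [0.5367, -0.3691, 0.1133]
tool_rot: [0.706, 0.708, 0.0, -0.004]
ft_force: [-0.9, -0.2, 1.0]
grip_width: 0.0432
grip_force: 0.0
```

move_arm(
  motion="0 0 0 0 0;0 0 0 0 0;-1 0 0 0 0;-1 0 0 0 0;-1 0 0 0 0;-1 0 0 0 0;-1 0 0 0 0;-1 0 0 0 0;-1 0 0 0 0",
  newtons=25,
)

```text
time: 21.6
position: [0.5377, -0.3738, 0.1169]
tool_rot: [0.707, 0.707, -0.0, 0.0]
ft_force: [-0.1, 0.9, 2.6]
grip_width: 0.0153
grip_force: 25.0
```

move_arm(
  motion="-1 0 0 -0.15 0;-1 0 0 -0.3 0;-1 0 0 -0.45 0;-1 0 0 -0.6 0;-1 0 0 -0.75 0;-1 0 0 -0.9 0;-1 0 0 -0.9 0;-1 0.2 -0.05 -0.9 0;-1 0.4 -0.1 -0.9 0;-1 0.6 -0.12 -0.9 0;-1 0.8 -0.12 -0.9 0;-1 1 -0.12 -0.9 0",
)

```text
time: 22.6
position: [0.5125, -0.1718, 0.2958]
tool_rot: [0.708, 0.707, -0.0, -0.001]
ft_force: [0.2, 0.2, -0.4]
grip_width: 0.0154
grip_force: 25.0
```

move_arm(
  motion="-1 0.2 0 0.1 0;-1 0.35 0 0.3 0;-1 0.35 0 0.5 0;-1 0.35 0 0.5 0;-1 0.35 0 0.5 0;-1 0.35 0 0.5 0;-1 0.35 0 0.5 0;-1 0.35 0 0.5 0",
)

```text
time: 23.27
position: [0.5153, -0.1053, 0.1985]
tool_rot: [0.708, 0.707, 0.001, 0.002]
ft_force: [0.2, -0.7, -0.3]
grip_width: 0.0154
grip_force: 25.0
```

```bash
python3 - <<'E'
from h import *
p,m,S,t=look("y1",[.5137,-.1036,.197])
g=p.astype(int).sum(2)//3
for v in (int(t[1])+30,int(t[1])+45): print(v,int(t[0])-20,g[v,int(t[0])-20:int(t[0])+22].tolist())
E
```

```text
t 23.2667 meas-cmd mm [ 1.6 -1.7  1.5] fit [0.5052 0.0282 0.2318 0.0332] 2.59 {'red': 976, 'yellow': 1055, 'green': 762}
red [[0.4712, -0.0334], [0.4728, 0.0206], [0.4473, 0.0682]]
yellow [[0.5035, -0.0257], [0.5052, 0.0282], [0.4796, 0.0758]]
green [[0.5358, -0.0181], [0.5375, 0.0359], [0.5119, 0.0834]]
predicted tip px [324.1 196. ] mm/px 0.893955384202512
crop origin 264 95 scale 4
225 304 [143, 143, 144, 147, 147, 147, 147, 145, 142, 131, 112, 97, 90, 90, 87, 93, 88, 90, 92, 93, 88, 92, 92, 92, 92, 92, 97, 96, 90, 94, 95, 92, 99, 115, 135, 144, 146, 143, 143, 142, 139, 140]
240 304 [24, 29, 25, 21, 21, 26, 28, 43, 62, 82, 85, 93, 92, 90, 91, 91, 90, 93, 92, 89, 91, 90, 94, 92, 93, 92, 93, 93, 95, 95, 93, 93, 94, 91, 88, 69, 46, 32, 24, 21, 24, 27]
```

The panel has been knocked by about (-10, +34) mm; the fit now puts the yellow start at (0.5035, -0.0257). Hovering there and rechecking.

move_arm(
  motion="-1 0.1 -0.05 0 0;-1 0.2 -0.05 0 0;-1 0.3 -0.05 0.05 0;-1 0.39 -0.05 0.1 0;-1 0.39 -0.05 0.15 0;-1 0.39 -0.05 0.2 0;-1 0.39 -0.05 0.22 0;-1 0.39 -0.05 0.22 0;-1 0.39 -0.05 0.22 0;-1 0.39 -0.05 0.22 0;-1 0.39 -0.05 0.22 0;-1 0.39 -0.05 0.22 0",
)

```text
time: 24.32
position: [0.504, -0.0259, 0.1531]
tool_rot: [0.707, 0.707, 0.0, 0.001]
ft_force: [-0.6, -0.0, -1.1]
grip_width: 0.0152
grip_force: 25.0
```

```bash
python3 - <<'E'
from h import *
p,m,S,t=look("y2",[.5037,-.0256,.153])
g=p.astype(int).sum(2)//3
for v in (int(t[1])+18,int(t[1])+28): print(v,int(t[0])-20,g[v,int(t[0])-20:int(t[0])+22].tolist())
print(proj([[.5037,-.0256,.046+h] for h in (0,.022,.04,.08)],m).round(1).tolist())
save("pics/y2f.png",p)
E
```

```text
t 24.3167 meas-cmd mm [ 0.3 -0.3  0.1] fit [0.5049 0.0294 0.2415 0.0332] 3.07 {'red': 1064, 'yellow': 1124, 'green': 1038}
red [[0.4715, -0.0325], [0.4726, 0.0215], [0.4466, 0.0688]]
yellow [[0.5038, -0.0246], [0.5049, 0.0294], [0.4788, 0.0767]]
green [[0.536, -0.0166], [0.5371, 0.0374], [0.5111, 0.0847]]
predicted tip px [325.8 198.1] mm/px 0.8911818934374135
crop origin 265 98 scale 4
216 305 [39, 38, 36, 36, 38, 29, 39, 39, 43, 60, 83, 90, 93, 93, 90, 90, 90, 93, 92, 92, 91, 91, 93, 91, 93, 93, 95, 95, 97, 96, 96, 83, 68, 48, 37, 33, 40, 38, 42, 40, 35, 38]
226 305 [40, 32, 36, 36, 40, 32, 39, 41, 58, 83, 85, 88, 92, 90, 89, 92, 89, 92, 95, 92, 92, 95, 93, 93, 94, 93, 96, 93, 95, 94, 95, 97, 87, 66, 39, 40, 39, 35, 38, 42, 36, 41]
[[325.8, 198.1], [325.9, 205.6], [325.9, 212.8], [326.1, 233.4]]
```

View pics/y2.png

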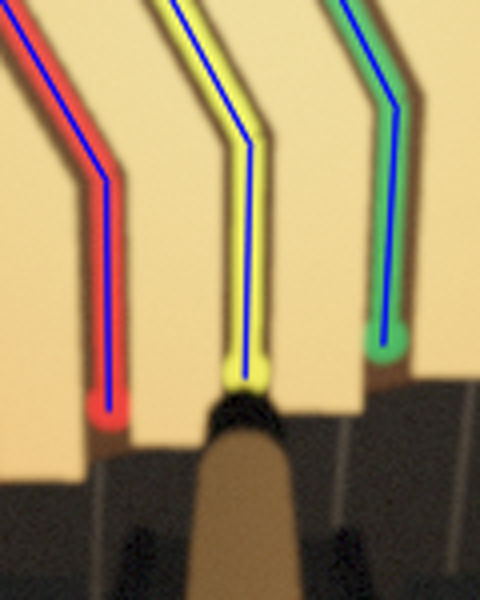

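The panel is at the same yaw as before, and the yellow dot shows just past the collar at crop (245,372). Descending.

move_arm(
  motion="-1 0.005 0.0015 0 0;-1 0.005 0.0015 0.01 0;-1 0.005 0.0015 0.02 0;-1 0.005 0.0015 0.03 0;-1 0.005 0.0015 0.04 0;-1 0.005 0.0015 0.05 0;-1 0.005 0.0015 0.06 0;-1 0.005 0.0015 0.07 0;-1 0.005 0.0015 0.075 0;-1 0.005 0.0015 0.075 0;-1 0.005 0.0015 0.075 0;-1 0.005 0.0015 0.075 0",
)

```text
time: 25.37
position: [0.504, -0.0246, 0.1376]
tool_rot: [0.707, 0.707, 0.0, 0.0]
ft_force: [-0.8, -0.0, -0.7]
grip_width: 0.0153
grip_force: 25.0
```

```bash
python3 - <<'E'
from h import *
p,m,S,t=look("y3",[.504,-.0246,.138])
g=p.astype(int).sum(2)//3
for v in (int(t[1])+18,int(t[1])+28): print(v,int(t[0])-20,g[v,int(t[0])-20:int(t[0])+22].tolist())
E
```

```text
t 25.3667 meas-cmd mm [-0.  -0.  -0.4] fit [0.5049 0.0294 0.2418 0.0332] 3.0 {'red': 1176, 'yellow': 1180, 'green': 1160}
red [[0.4715, -0.0326], [0.4726, 0.0214], [0.4466, 0.0687]]
yellow [[0.5038, -0.0246], [0.5049, 0.0294], [0.4788, 0.0767]]
green [[0.5361, -0.0167], [0.5371, 0.0373], [0.5111, 0.0846]]
predicted tip px [326.3 198.6] mm/px 0.8898703637667753
crop origin 266 98 scale 4
216 306 [132, 132, 133, 131, 131, 133, 132, 131, 116, 104, 92, 91, 92, 88, 93, 91, 92, 93, 91, 93, 91, 94, 94, 92, 94, 93, 94, 99, 97, 92, 86, 69, 49, 43, 40, 35, 40, 43, 38, 36, 41, 35]
226 306 [36, 36, 40, 39, 37, 40, 48, 60, 82, 88, 92, 88, 87, 89, 88, 93, 89, 95, 93, 89, 93, 93, 96, 94, 95, 97, 95, 94, 96, 92, 94, 86, 65, 45, 39, 35, 37, 35, 37, 40, 41, 34]
```

move_arm(
  motion="-1 0.0056 0.0002 0 0;-1 0.0113 0.0004 0 0;-1 0.0169 0.0006 0 0;-1 0.0225 0.0008 0 0;-1 0.0281 0.001 0 0;-1 0.0338 0.0012 0 0;-1 0.0394 0.0014 0 0;-1 0.045 0.0016 0 0;-1 0.0506 0.0018 0 0;-1 0.0563 0.002 0 0;-1 0.0619 0.0022 0 0;-1 0.0675 0.0024 0 0",
)

```text
time: 26.42
position: [0.5044, -0.011, 0.1376]
tool_rot: [0.707, 0.707, 0.0, -0.0]
ft_force: [0.4, 0.5, -0.3]
grip_width: 0.0153
grip_force: 25.0
```

move_arm(
  motion="-1 0.0056 0.0001 0 0;-1 0.0113 0.0002 0 0;-1 0.0169 0.0004 0 0;-1 0.0225 0.0005 0 0;-1 0.0281 0.0006 0 0;-1 0.0338 0.0007 0 0;-1 0.0394 0.0008 0 0;-1 0.045 0.0009 0 0;-1 0.0506 0.001 0 0;-1 0.0563 0.0011 0 0;-1 0.0619 0.0013 0 0;-1 0.0675 0.0014 0 0",
)

```text
time: 27.42
position: [0.5047, 0.0025, 0.1375]
tool_rot: [0.707, 0.707, 0.0, -0.0]
ft_force: [0.0, 0.5, -0.8]
grip_width: 0.0154
grip_force: 25.0
```

move_arm(
  motion="-1 0.0056 0.0001 0 0;-1 0.0113 0.0002 0 0;-1 0.0169 0.0004 0 0;-1 0.0225 0.0005 0 0;-1 0.0281 0.0006 0 0;-1 0.0338 0.0007 0 0;-1 0.0394 0.0008 0 0;-1 0.045 0.0009 0 0;-1 0.0506 0.001 0 0;-1 0.0563 0.0011 0 0;-1 0.0619 0.0013 0 0;-1 0.0675 0.0014 0 0",
)

```text
time: 28.42
position: [0.505, 0.016, 0.1376]
tool_rot: [0.707, 0.707, 0.0, 0.0]
ft_force: [0.4, 0.1, -0.4]
grip_width: 0.0157
grip_force: 25.0
```

move_arm(
  motion="-1 0.0056 0.0001 0 0;-1 0.0113 0.0002 0 0;-1 0.0169 0.0004 0 0;-1 0.0225 0.0005 0 0;-1 0.0281 0.0006 0 0;-1 0.0338 0.0007 0 0;-1 0.0394 0.0008 0 0;-1 0.045 0.0009 0 0;-1 0.0506 0.001 0 0;-1 0.0563 0.0011 0 0;-1 0.0619 0.0013 0 0;-1 0.0675 0.0014 0 0",
)

```text
time: 29.42
position: [0.5053, 0.0295, 0.1376]
tool_rot: [0.707, 0.707, 0.0, 0.0]
ft_force: [-0.0, -0.5, 0.6]
grip_width: 0.0155
grip_force: 25.0
```

```bash
python3 - <<'E'
from h import *
p,m,S,t=look("y4",[.5053,.0294,.138])
E
```

```text
t 29.4167 meas-cmd mm [-0.   0.1 -0.4] fit [0.5047 0.0298 0.2492 0.0334] 4.82 {'red': 822, 'yellow': 494, 'green': 975}
red [[0.4717, -0.0324], [0.4724, 0.0216], [0.446, 0.0687]]
yellow [[0.504, -0.0242], [0.5047, 0.0298], [0.4783, 0.0769]]
green [[0.5364, -0.0159], [0.5371, 0.0381], [0.5107, 0.0852]]
predicted tip px [326.4 198.8] mm/px 0.8898212156560278
crop origin 266 98 scale 4
```

move_arm(
  motion="-1 0.0049 -0.0027 0 0;-1 0.0099 -0.0054 0 0;-1 0.0148 -0.0082 0 0;-1 0.0197 -0.0109 0 0;-1 0.0247 -0.0136 0 0;-1 0.0296 -0.0163 0 0;-1 0.0345 -0.019 0 0;-1 0.0395 -0.0217 0 0;-1 0.0444 -0.0245 0 0;-1 0.0493 -0.0272 0 0;-1 0.0543 -0.0299 0 0;-1 0.0592 -0.0326 0 0",
)

```text
time: 30.47
position: [0.4987, 0.0413, 0.1375]
tool_rot: [0.707, 0.707, 0.0, -0.0]
ft_force: [-0.3, -1.7, -1.2]
grip_width: 0.0153
grip_force: 25.0
```

move_arm(
  motion="-1 0.0049 -0.0027 0 0;-1 0.0099 -0.0054 0 0;-1 0.0148 -0.0082 0 0;-1 0.0197 -0.0109 0 0;-1 0.0247 -0.0136 0 0;-1 0.0296 -0.0163 0 0;-1 0.0345 -0.019 0 0;-1 0.0395 -0.0217 0 0;-1 0.0444 -0.0245 0 0;-1 0.0493 -0.0272 0 0;-1 0.0543 -0.0299 0 0;-1 0.0592 -0.0326 0 0",
)

```text
time: 31.47
position: [0.4921, 0.0532, 0.1375]
tool_rot: [0.707, 0.707, -0.0, -0.0]
ft_force: [-0.5, -0.6, 0.1]
grip_width: 0.0153
grip_force: 25.0
```

move_arm(
  motion="-1 0.0049 -0.0027 0 0;-1 0.0099 -0.0054 0 0;-1 0.0148 -0.0082 0 0;-1 0.0197 -0.0109 0 0;-1 0.0247 -0.0136 0 0;-1 0.0296 -0.0163 0 0;-1 0.0345 -0.019 0 0;-1 0.0395 -0.0217 0 0;-1 0.0444 -0.0245 0 0;-1 0.0493 -0.0272 0 0;-1 0.0543 -0.0299 0 0;-1 0.0592 -0.0326 0 0",
)

```text
time: 32.47
position: [0.4856, 0.065, 0.1376]
tool_rot: [0.707, 0.707, 0.0, -0.0]
ft_force: [-0.1, -0.1, -0.3]
grip_width: 0.0153
grip_force: 25.0
```

move_arm(
  motion="-1 0.0049 -0.0027 0 0;-1 0.0099 -0.0054 0 0;-1 0.0148 -0.0082 0 0;-1 0.0197 -0.0109 0 0;-1 0.0247 -0.0136 0 0;-1 0.0296 -0.0163 0 0;-1 0.0345 -0.019 0 0;-1 0.0395 -0.0217 0 0;-1 0.0444 -0.0245 0 0;-1 0.0493 -0.0272 0 0;-1 0.0543 -0.0299 0 0;-1 0.0592 -0.0326 0 0",
)

```text
time: 33.47
position: [0.4791, 0.0768, 0.1375]
tool_rot: [0.707, 0.707, 0.0, 0.0]
ft_force: [0.7, -1.2, -0.1]
grip_width: 0.0154
grip_force: 25.0
```

```bash
python3 - <<'E'
from h import *
p,m,S,t=look("y5",[.4792,.0768,.138])
u,v=t.astype(int); save("pics/y5.png",cv2.resize(p[v-80:v+60,u-60:u+60],None,fx=4,fy=4))
E
```

```text
t 33.4667 meas-cmd mm [-0.1  0.  -0.5] fit [0.5046 0.0322 0.2762 0.033 ] 13.25 {'red': 214, 'yellow': 71, 'green': 463}
red [[0.4737, -0.0308], [0.4729, 0.0232], [0.4452, 0.0696]]
yellow [[0.5054, -0.0218], [0.5046, 0.0322], [0.477, 0.0785]]
green [[0.5371, -0.0128], [0.5364, 0.0412], [0.5087, 0.0875]]
predicted tip px [326.4 198.7] mm/px 0.889777694440742
crop origin 266 98 scale 4
```

View pics/y5.png

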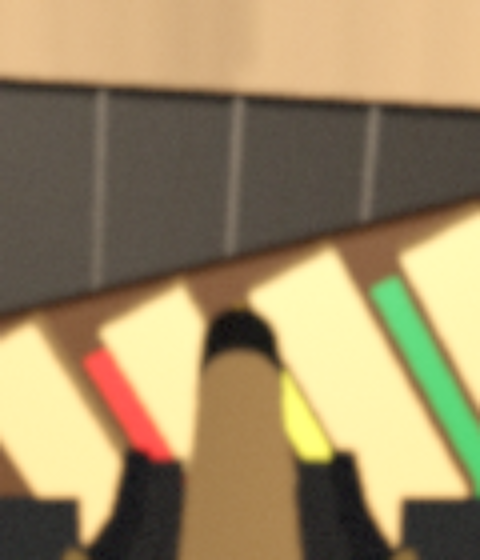

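The tip covers the yellow line's end: crop (240,318), midway between the red and green line ends. Carrying yellow to well 1.

move_arm(
  motion="-1 0 0 -0.1 0;-1 0 0 -0.25 0;-1 0 0 -0.4 0;-1 0 0 -0.55 0;-1 0 0 -0.7 0;-1 0 0 -0.75 0;-1 0.15 0.1 -0.75 0;-1 0.3 0.2 -0.75 0;-1 0.45 0.3 -0.75 0;-1 0.6 0.4 -0.75 0;-1 0.6 0.4 -0.75 0",
)

```text
time: 34.43
position: [0.5626, 0.2015, 0.2874]
tool_rot: [0.706, 0.708, 0.003, 0.0]
ft_force: [1.2, -0.4, 0.2]
grip_width: 0.0153
grip_force: 25.0
```

move_arm(
  motion="-1 0.2 0 0 0;-1 0.4 0 0 0;-1 0.55 0 0 0;-1 0.59 0 0 0;-1 0.59 0 0 0;-1 0.59 0 0 0;-1 0.59 0 0.15 0;-1 0.59 0 0.25 0;-1 0.59 0 0.35 0;-1 0.59 0 0.35 0;-1 0.59 0 0.35 0;-1 0.59 0 0.35 0",
)

```text
time: 35.43
position: [0.5602, 0.3138, 0.2188]
tool_rot: [0.708, 0.707, 0.001, 0.001]
ft_force: [0.1, -0.6, -0.7]
grip_width: 0.0154
grip_force: 25.0
```

```bash
python3 - <<'E'
from h import *
o=robot.get_obs(); print(o["position"])
p,d,m=cam("wrist"); P=cloud(d,m); k=masks(p)["red"]&(P[...,2]>.1); print("red cap seen",k.sum(),P[k].mean(0) if k.any() else "")
p,d,m=cam("scene"); P=cloud(d,m)
for c in ("red","yellow"):
    k=masks(p)[c]&(P[...,2]>.12)&(P[...,2]<.3)&(P[...,1]>.2)&(P[...,0]<.65); print(c,P[k].mean(0).round(3))
E
```

```text
[0.56020843 0.31376691 0.21880484]
red cap seen 575 [0.56779884 0.3660285  0.17624051]
red [0.567 0.364 0.164]
yellow [nan nan nan]<stdin>:6: RuntimeWarning: Mean of empty slice.
  ret = um.true_divide(
```

move_arm(
  motion="-1 0 0 0.1 0;-1 0 0 0.2 0;-1 0 0 0.3 0;-1 0 0 0.38 0;-1 0 0 0.43 0;-1 0 0 0.46 0;-1 0 0 0.48 0;-1 0 0 0.49 0;-1 0 0 0.4975 0;-1 0 0 0.4975 0;-1 0 0 0.4975 0",
)

```text
time: 36.45
position: [0.5596, 0.315, 0.1188]
tool_rot: [0.707, 0.707, 0.001, 0.0]
ft_force: [0.5, 1.2, -0.5]
grip_width: 0.0155
grip_force: 25.0
```

move_arm(
  motion="-0.55 0 0 0 0;-0.55 0 0 0 0;-0.55 0 0 0 0;-0.55 0 0 0 0;-0.3 0 0 0 0;-0.2 0 0 0 0;0 0 0 0 0;0 0 0 0 0;0 0 0 -0.1 0;0 0 0 -0.2 0;0 0 0 -0.35 0;0 0 0 -0.5 0",
)

```text
time: 37.45
position: [0.5584, 0.3145, 0.2182]
tool_rot: [0.707, 0.707, -0.001, -0.001]
ft_force: [1.2, 0.2, -1.0]
grip_width: 0.0431
grip_force: 0.0
```

move_arm(
  motion="0 0 0 -0.3 0;0 -0.2 -0.07 -0.3 0;0 -0.4 -0.07 -0.3 0;0 -0.6 -0.07 -0.3 0;0 -0.8 -0.07 -0.3 0;0 -1 -0.07 -0.3 0;0 -1 -0.07 -0.3 0",
)

```text
time: 38.03
position: [0.5453, 0.1082, 0.2783]
tool_rot: [0.709, 0.705, -0.001, 0.001]
ft_force: [-0.3, 0.1, -0.1]
grip_width: 0.0435
grip_force: 0.0
```

```bash
python3 - <<'E'
from h import *
p,d,m=cam("scene"); P=cloud(d,m)
for c,k in masks(p).items():
    k=k&(P[...,2]>.12)&(P[...,2]<.2)&(P[...,0]<.65)
    for s in (k&(P[...,1]>.2),k&(P[...,1]<-.2)):
        if s.sum()>3: print(c,P[s].mean(0).round(4),P[s][:,2].max().round(3))
E
```

```text
red [0.5666 0.3639 0.164 ] 0.173
yellow [0.5599 0.315  0.1688] 0.173
green [ 0.5466 -0.271   0.1642] 0.173
blue [ 0.4757 -0.3248  0.1467] 0.163
```

Both stand. Now green.

move_arm(
  motion="0 -0.2 -0.006 0 0;0 -0.4 -0.006 0 0;0 -0.6 -0.006 0 0;0 -0.8 -0.006 0 0;0 -1 -0.006 0 0;0 -1 -0.006 0 0",
)

```text
time: 38.58
position: [0.5452, -0.0912, 0.2782]
tool_rot: [0.709, 0.705, -0.001, 0.002]
ft_force: [-0.6, -0.3, -0.3]
grip_width: 0.0437
grip_force: 0.0
```

move_arm(
  motion="0 -0.2 0 0 0;0 -0.4 0 0 0;0 -0.6 0 0 0;0 -0.8 0 0 0;0 -0.944 0 0 0;0 -0.944 0 0 0;0 -0.944 0 0 0;0 -0.944 0 0.15 0;0 -0.944 0 0.3 0;0 -0.944 0 0.45 0;0 -0.944 0 0.6 0;0 -0.944 0 0.7 0",
)

```text
time: 39.58
position: [0.5432, -0.27, 0.1354]
tool_rot: [0.706, 0.708, 0.0, -0.002]
ft_force: [-1.3, -0.6, -0.2]
grip_width: 0.0438
grip_force: 0.0
```

move_arm(
  motion="0 0 0 0.08 0;0 0 0 0.1075 0;0 0 0 0.1075 0;0 0 0 0.1075 0;-1 0 0 0.1075 0;-1 0 0 0.1075 0;-1 0 0 0.1075 0;-1 0 0 0.1075 0;-1 0 0 0.1075 0;-1 0 0 0.1075 0;-1 0 0 0.1075 0",
  newtons=25,
)

```text
time: 40.5
position: [0.5441, -0.2743, 0.117]
tool_rot: [0.707, 0.707, 0.0, 0.0]
ft_force: [-0.2, 0.1, 2.1]
grip_width: 0.0154
grip_force: 25.0
```

move_arm(
  motion="-1 0 0 -0.15 0;-1 0 0 -0.3 0;-1 0 0 -0.45 0;-1 0 0 -0.6 0;-1 0 0 -0.75 0;-1 0 0 -0.8 0;-1 0.2 -0.02 -0.8 0;-1 0.4 -0.02 -0.8 0;-1 0.6 -0.02 -0.8 0;-1 0.8 -0.02 -0.6 0;-1 0.85 -0.02 -0.4 0;-1 0.85 -0.02 -0.4 0",
)

```text
time: 41.5
position: [0.5359, -0.0995, 0.1918]
tool_rot: [0.706, 0.708, -0.002, -0.005]
ft_force: [-1.5, -0.1, -1.5]
grip_width: 0.0154
grip_force: 25.0
```

move_arm(
  motion="-1 0 0 0 0;-1 0 0 0 0;-1 0 0 0 0;-1 0 0 0 0",
)

```text
time: 41.83
position: [0.5412, -0.1054, 0.1978]
tool_rot: [0.708, 0.707, 0.001, 0.002]
ft_force: [-0.7, -0.1, -0.3]
grip_width: 0.0155
grip_force: 25.0
```

```bash
python3 - <<'E'
from h import *
p,m,S,t=look("g1",[.540,-.104,.197])
E
```

```text
t 41.8333 meas-cmd mm [ 1.2 -1.4  0.8] fit [0.505  0.0279 0.2278 0.0332] 2.54 {'red': 932, 'yellow': 1025, 'green': 768}
red [[0.4709, -0.0335], [0.4727, 0.0204], [0.4473, 0.0681]]
yellow [[0.5032, -0.026], [0.505, 0.0279], [0.4796, 0.0756]]
green [[0.5356, -0.0185], [0.5374, 0.0354], [0.512, 0.0831]]
predicted tip px [324.6 196.6] mm/px 0.8923323389059815
crop origin 264 96 scale 4
```

Panel unmoved. Hovering over the green start.

move_arm(
  motion="-1 0.1 -0.018 0 0;-1 0.2 -0.018 0 0;-1 0.3 -0.018 0.05 0;-1 0.4 -0.018 0.1 0;-1 0.436 -0.018 0.15 0;-1 0.436 -0.018 0.2 0;-1 0.436 -0.018 0.22 0;-1 0.436 -0.018 0.22 0;-1 0.436 -0.018 0.22 0;-1 0.436 -0.018 0.22 0;-1 0.436 -0.018 0.22 0;-1 0.436 -0.018 0.22 0",
)

```text
time: 42.88
position: [0.5367, -0.0174, 0.153]
tool_rot: [0.707, 0.707, 0.0, 0.0]
ft_force: [0.7, 0.2, 0.3]
grip_width: 0.0153
grip_force: 25.0
```

```bash
python3 - <<'E'
from h import *
p,m,S,t=look("g2",[.5364,-.0168,.153])
g=p.astype(int).sum(2)//3
for v in (int(t[1])+18,int(t[1])+28): print(v,int(t[0])-20,g[v,int(t[0])-20:int(t[0])+22].tolist())
E
```

```text
t 42.8833 meas-cmd mm [ 0.3 -0.6 -0. ] fit [0.5046 0.0292 0.2411 0.0334] 2.76 {'red': 941, 'yellow': 1206, 'green': 921}
red [[0.4711, -0.0328], [0.4722, 0.0212], [0.4462, 0.0685]]
yellow [[0.5035, -0.0248], [0.5046, 0.0292], [0.4786, 0.0765]]
green [[0.536, -0.0168], [0.5371, 0.0372], [0.5111, 0.0845]]
predicted tip px [325.8 197.8] mm/px 0.8904766872616537
crop origin 265 97 scale 4
215 305 [40, 38, 41, 37, 37, 38, 41, 44, 43, 64, 82, 91, 91, 94, 93, 94, 92, 92, 94, 97, 94, 96, 95, 97, 95, 99, 97, 98, 98, 95, 95, 85, 67, 46, 34, 42, 37, 38, 38, 42, 42, 53]
225 305 [37, 36, 38, 31, 39, 40, 36, 42, 60, 83, 87, 91, 92, 93, 92, 93, 95, 95, 96, 97, 97, 95, 96, 93, 96, 97, 95, 96, 97, 100, 99, 96, 85, 66, 42, 38, 41, 35, 42, 42, 45, 57]
```

View pics/g2.png

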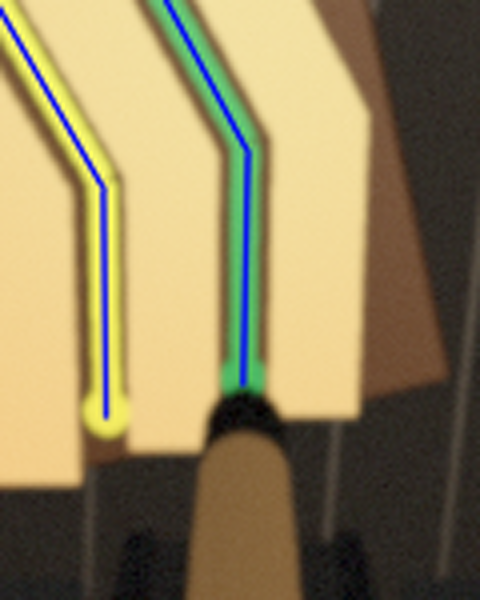

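The tip is lined up on the green dot at crop (243,375). Descending.

move_arm(
  motion="-1 0 0 0 0;-1 0 0 0.01 0;-1 0 0 0.02 0;-1 0 0 0.03 0;-1 0 0 0.04 0;-1 0 0 0.05 0;-1 0 0 0.06 0;-1 0 0 0.07 0;-1 0 0 0.075 0;-1 0 0 0.075 0;-1 0 0 0.075 0;-1 0 0 0.075 0",
)

```text
time: 43.93
position: [0.5364, -0.0169, 0.1376]
tool_rot: [0.707, 0.707, 0.0, 0.0]
ft_force: [-0.2, 0.6, 0.1]
grip_width: 0.0158
grip_force: 25.0
```

```bash
python3 - <<'E'
from h import *
p,m,S,t=look("g3",[.5364,-.0168,.138])
g=p.astype(int).sum(2)//3
for v in (int(t[1])+18,int(t[1])+28): print(v,int(t[0])-20,g[v,int(t[0])-20:int(t[0])+22].tolist())
E
```

```text
t 43.9333 meas-cmd mm [ 0.  -0.1 -0.4] fit [0.5047 0.0292 0.2415 0.0335] 2.34 {'red': 1032, 'yellow': 1297, 'green': 971}
red [[0.4711, -0.0328], [0.4722, 0.0212], [0.4461, 0.0685]]
yellow [[0.5036, -0.0247], [0.5047, 0.0292], [0.4786, 0.0765]]
green [[0.5361, -0.0167], [0.5372, 0.0372], [0.5112, 0.0846]]
predicted tip px [326.2 198.6] mm/px 0.8898507535290201
crop origin 266 98 scale 4
216 306 [115, 116, 114, 114, 114, 117, 115, 108, 98, 91, 92, 91, 92, 94, 94, 93, 93, 93, 97, 98, 98, 96, 96, 96, 96, 98, 100, 100, 95, 98, 84, 66, 44, 37, 34, 39, 34, 41, 35, 33, 33, 36]
226 306 [38, 38, 34, 38, 35, 40, 45, 64, 84, 93, 92, 90, 90, 94, 93, 94, 95, 95, 94, 97, 96, 97, 95, 95, 99, 96, 97, 97, 98, 97, 97, 87, 64, 46, 37, 40, 39, 36, 35, 30, 36, 46]
```

move_arm(
  motion="-1 0.0056 0.0002 0 0;-1 0.0113 0.0004 0 0;-1 0.0169 0.0006 0 0;-1 0.0225 0.0008 0 0;-1 0.0281 0.001 0 0;-1 0.0338 0.0012 0 0;-1 0.0394 0.0014 0 0;-1 0.045 0.0016 0 0;-1 0.0506 0.0018 0 0;-1 0.0563 0.002 0 0;-1 0.0619 0.0022 0 0;-1 0.0675 0.0024 0 0",
)

```text
time: 44.98
position: [0.5369, -0.0032, 0.1376]
tool_rot: [0.707, 0.707, 0.0, 0.0]
ft_force: [-0.7, 1.6, -0.0]
grip_width: 0.015
grip_force: 25.0
```

move_arm(
  motion="-1 0.0056 0.0001 0 0;-1 0.0113 0.0002 0 0;-1 0.0169 0.0004 0 0;-1 0.0225 0.0005 0 0;-1 0.0281 0.0006 0 0;-1 0.0338 0.0007 0 0;-1 0.0394 0.0008 0 0;-1 0.045 0.0009 0 0;-1 0.0506 0.001 0 0;-1 0.0563 0.0011 0 0;-1 0.0619 0.0013 0 0;-1 0.0675 0.0014 0 0",
)

```text
time: 45.98
position: [0.5371, 0.0102, 0.1375]
tool_rot: [0.707, 0.707, -0.0, -0.0]
ft_force: [-0.0, -0.3, -0.8]
grip_width: 0.0154
grip_force: 25.0
```

move_arm(
  motion="-1 0.0056 0.0001 0 0;-1 0.0113 0.0002 0 0;-1 0.0169 0.0004 0 0;-1 0.0225 0.0005 0 0;-1 0.0281 0.0006 0 0;-1 0.0338 0.0007 0 0;-1 0.0394 0.0008 0 0;-1 0.045 0.0009 0 0;-1 0.0506 0.001 0 0;-1 0.0563 0.0011 0 0;-1 0.0619 0.0013 0 0;-1 0.0675 0.0014 0 0",
)

```text
time: 46.98
position: [0.5374, 0.0238, 0.1376]
tool_rot: [0.707, 0.707, -0.0, 0.0]
ft_force: [-0.1, 0.4, -0.3]
grip_width: 0.0155
grip_force: 25.0
```

move_arm(
  motion="-1 0.0056 0.0001 0 0;-1 0.0113 0.0002 0 0;-1 0.0169 0.0004 0 0;-1 0.0225 0.0005 0 0;-1 0.0281 0.0006 0 0;-1 0.0338 0.0007 0 0;-1 0.0394 0.0008 0 0;-1 0.045 0.0009 0 0;-1 0.0506 0.001 0 0;-1 0.0563 0.0011 0 0;-1 0.0619 0.0013 0 0;-1 0.0675 0.0014 0 0",
)

```text
time: 47.98
position: [0.5377, 0.0373, 0.1376]
tool_rot: [0.707, 0.707, 0.0, 0.0]
ft_force: [-0.8, 0.5, -0.6]
grip_width: 0.0156
grip_force: 25.0
```

```bash
python3 - <<'E'
from h import *
p,m,S,t=look("g4",[.5377,.0372,.138])
E
```

```text
t 47.9833 meas-cmd mm [ 0.   0.1 -0.4] fit [0.5041 0.0306 0.2585 0.0337] 5.31 {'red': 550, 'yellow': 889, 'green': 345}
red [[0.4714, -0.032], [0.4716, 0.022], [0.4447, 0.0689]]
yellow [[0.504, -0.0234], [0.5041, 0.0306], [0.4773, 0.0775]]
green [[0.5365, -0.0147], [0.5367, 0.0393], [0.5098, 0.0861]]
predicted tip px [326.3 198.7] mm/px 0.8897830872576907
crop origin 266 98 scale 4
```

move_arm(
  motion="-1 0.0049 -0.0027 0 0;-1 0.0099 -0.0054 0 0;-1 0.0148 -0.0082 0 0;-1 0.0197 -0.0109 0 0;-1 0.0247 -0.0136 0 0;-1 0.0296 -0.0163 0 0;-1 0.0345 -0.019 0 0;-1 0.0395 -0.0217 0 0;-1 0.0444 -0.0245 0 0;-1 0.0493 -0.0272 0 0;-1 0.0543 -0.0299 0 0;-1 0.0592 -0.0326 0 0",
)

```text
time: 49.03
position: [0.5311, 0.0491, 0.1375]
tool_rot: [0.707, 0.707, -0.0, -0.0]
ft_force: [0.3, 0.1, -0.4]
grip_width: 0.0154
grip_force: 25.0
```

move_arm(
  motion="-1 0.0049 -0.0027 0 0;-1 0.0099 -0.0054 0 0;-1 0.0148 -0.0082 0 0;-1 0.0197 -0.0109 0 0;-1 0.0247 -0.0136 0 0;-1 0.0296 -0.0163 0 0;-1 0.0345 -0.019 0 0;-1 0.0395 -0.0217 0 0;-1 0.0444 -0.0245 0 0;-1 0.0493 -0.0272 0 0;-1 0.0543 -0.0299 0 0;-1 0.0592 -0.0326 0 0",
)

```text
time: 50.03
position: [0.5246, 0.061, 0.1375]
tool_rot: [0.707, 0.707, -0.0, -0.0]
ft_force: [0.5, -0.2, -0.8]
grip_width: 0.0154
grip_force: 25.0
```

move_arm(
  motion="-1 0.0049 -0.0027 0 0;-1 0.0099 -0.0054 0 0;-1 0.0148 -0.0082 0 0;-1 0.0197 -0.0109 0 0;-1 0.0247 -0.0136 0 0;-1 0.0296 -0.0163 0 0;-1 0.0345 -0.019 0 0;-1 0.0395 -0.0217 0 0;-1 0.0444 -0.0245 0 0;-1 0.0493 -0.0272 0 0;-1 0.0543 -0.0299 0 0;-1 0.0592 -0.0326 0 0",
)

```text
time: 51.03
position: [0.5181, 0.0728, 0.1375]
tool_rot: [0.707, 0.707, 0.0, -0.0]
ft_force: [-0.4, -0.4, -0.5]
grip_width: 0.0156
grip_force: 25.0
```

move_arm(
  motion="-1 0.0049 -0.0027 0 0;-1 0.0099 -0.0054 0 0;-1 0.0148 -0.0082 0 0;-1 0.0197 -0.0109 0 0;-1 0.0247 -0.0136 0 0;-1 0.0296 -0.0163 0 0;-1 0.0345 -0.019 0 0;-1 0.0395 -0.0217 0 0;-1 0.0444 -0.0245 0 0;-1 0.0493 -0.0272 0 0;-1 0.0543 -0.0299 0 0;-1 0.0592 -0.0326 0 0",
)

```text
time: 52.03
position: [0.5116, 0.0846, 0.1376]
tool_rot: [0.707, 0.707, -0.0, 0.0]
ft_force: [0.2, 0.2, -0.9]
grip_width: 0.0148
grip_force: 25.0
```

```bash
python3 - <<'E'
from h import *
p,m,S,t=look("g5",[.5116,.0846,.138])
u,v=t.astype(int); save("pics/g5.png",cv2.resize(p[v-60:v+60,u-80:u+80],None,fx=4,fy=4))
E
```

```text
t 52.0333 meas-cmd mm [-0.  -0.  -0.4] fit [0.4974 0.0441 0.2727 0.034 ] 15.32 {'red': 183, 'yellow': 255, 'green': 47}
red [[0.4652, -0.0191], [0.4646, 0.0349], [0.4371, 0.0814]]
yellow [[0.498, -0.0099], [0.4974, 0.0441], [0.4699, 0.0905]]
green [[0.5307, -0.0008], [0.5301, 0.0532], [0.5026, 0.0997]]
predicted tip px [326.4 198.7] mm/px 0.889740137968736
crop origin 266 98 scale 4
```

View pics/g5.png

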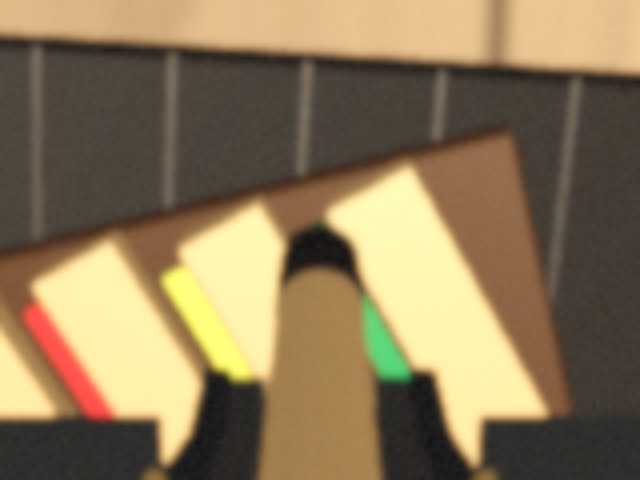

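The green tip is at crop (320,235), where extrapolating the red and yellow line ends puts the green end. Carrying green to well 0.

move_arm(
  motion="-1 0 0 -0.1 0;-1 0 0 -0.25 0;-1 0 0 -0.4 0;-1 0 0 -0.55 0;-1 0 0 -0.7 0;-1 0 0 -0.75 0;-1 0.2 0.1 -0.75 0;-1 0.4 0.22 -0.75 0;-1 0.6 0.22 -0.75 0;-1 0.8 0.22 -0.75 0;-1 0.9 0.22 -0.75 0;-1 0.9 0.22 -0.75 0",
)

```text
time: 53.08
position: [0.5547, 0.2694, 0.2861]
tool_rot: [0.705, 0.709, 0.0, -0.001]
ft_force: [-0.0, -0.1, -1.2]
grip_width: 0.0155
grip_force: 25.0
```

move_arm(
  motion="-1 0 0 0 0;-1 0 0 0 0;-1 0 0 0.15 0;-1 0 0 0.25 0;-1 0 0 0.35 0;-1 0 0 0.35 0;-1 0 0 0.35 0;-1 0 0 0.35 0",
)

```text
time: 53.75
position: [0.5566, 0.2637, 0.2186]
tool_rot: [0.708, 0.707, 0.001, 0.0]
ft_force: [0.5, 0.1, -0.3]
grip_width: 0.0153
grip_force: 25.0
```

move_arm(
  motion="-1 0 0 0.1 0;-1 0 0 0.2 0;-1 0 0 0.3 0;-1 0 0 0.38 0;-1 0 0 0.43 0;-1 0 0 0.46 0;-1 0 0 0.48 0;-1 0 0 0.49 0;-1 0 0 0.4975 0;-1 0 0 0.4975 0;-1 0 0 0.4975 0",
)

```text
time: 54.67
position: [0.5561, 0.2647, 0.1187]
tool_rot: [0.707, 0.707, 0.001, 0.0]
ft_force: [-0.1, -0.2, -0.7]
grip_width: 0.0154
grip_force: 25.0
```

move_arm(
  motion="-0.55 0 0 0 0;-0.55 0 0 0 0;-0.55 0 0 0 0;-0.55 0 0 0 0;-0.3 0 0 0 0;-0.2 0 0 0 0;0 0 0 0 0;0 0 0 0 0;0 0 0 -0.1 0;0 0 0 -0.2 0;0 0 0 -0.35 0;0 0 0 -0.5 0",
)

```text
time: 55.67
position: [0.5548, 0.2643, 0.2182]
tool_rot: [0.707, 0.707, -0.001, -0.001]
ft_force: [-0.4, -0.3, -0.0]
grip_width: 0.0433
grip_force: 0.0
```

move_arm(
  motion="0 0 0 -0.3 0;0 -0.2 0 -0.3 0;0 -0.4 0 -0.3 0;0 -0.6 0 -0.3 0;0 -0.8 0 -0.3 0;0 -1 0 -0.3 0;0 -1 0 -0.3 0;0 -1 0 -0.3 0;0 -1 0 -0.3 0",
)

```text
time: 56.42
position: [0.5555, 0.0646, 0.278]
tool_rot: [0.707, 0.707, 0.0, -0.0]
ft_force: [0.5, 0.4, -1.0]
grip_width: 0.0437
grip_force: 0.0
```

```bash
python3 - <<'E'
from h import *
p,d,m=cam("scene"); P=cloud(d,m); save("pics/end.png",p)
for c,k in masks(p).items():
    k=k&(P[...,2]>.12)&(P[...,2]<.2)&(P[...,0]<.65)&(P[...,1]>.2)
    if k.sum()>3: print(c,P[k].mean(0).round(4),P[k][:,2].max().round(3))
print(robot.get_obs()["position"],robot.get_obs()["time"])
E
```

```text
red [0.5668 0.364  0.1641] 0.174
yellow [0.56   0.315  0.1702] 0.175
green [0.5588 0.2653 0.1649] 0.175
[0.555426   0.06537777 0.27797135] 56.4667
```

View pics/end.png

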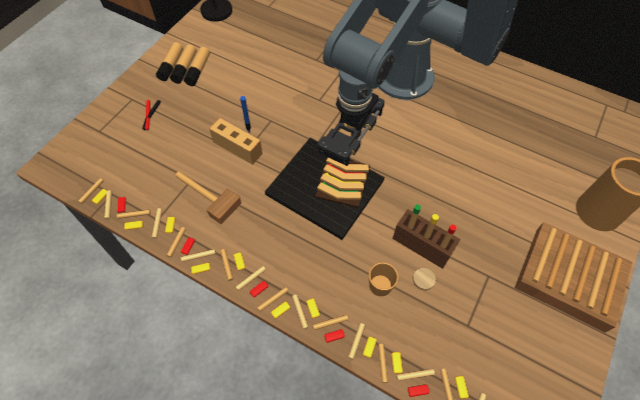

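All three markers stand in the holder at (417,209), (435,217) and (452,229). The panel lies on the board, and the mallet, cup, disc and blue marker are where they started.

```bash
python3 -c "
from rig import robot; print(robot.hand_in())"
```

```text
the job is handed in; nothing more can be done
None
```

Job handed in at about 56 s: red, yellow and green were traced in that order and stand in the dark holder, the panel lies on the black board (it was knocked aside mid-run, so I re-measured it before yellow), and the mallet, cup, disc and blue look-alike were left alone.

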